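# Clear a batch of nuts from the inspection tray into the pan and put it on the scale

### The arm

A 6-joint arm with a two-finger parallel gripper is mounted at the origin on a cart in front of the work surface, level with it; the furniture and walls round the work are solid. World frame = base frame: x ahead of the robot, y to its left, z up, the work surface at z = 0. Lengths are in m, angles in rad, forces in N, time in s.
With the tool pointing down it reaches from about 0.35 to 0.725 m from the base axis. Payload 4.3 kg.
Tool frame: the origin (TCP) lies on the centre line of the jaws, within the pads' length; the fingertips stand 14 mm ahead of it and the grasp point (between the pads) lies 5 mm behind it; z points along the fingers, y is the line along which they close (so a half turn about z gives the same grasp; the last joint's range is limited). The gripper opens to 85 mm and grips with 20 to 120 N. Pads are 22 mm wide; open, the fingers measure 114 mm over their backs; the gripper's body (76 mm by 85 mm) begins 54 mm behind the grasp point. The pads swing forward as they close: fully open they stand 13 mm farther back than shut.
Start: joints at [1.005, 0.377, 0.081, 1.274, 0, 1.46], TCP at [0.253, 0.516, 0.245] pointing down, gripper open.
Joint ranges: [-2.72, 2.72], [-0.84, 1.66], [-1.02, 1.22], [-1.77, 2.12], [-1.37, 1.28], [-3.14, 3.14]. Speed limits (rad/s): [2.57, 2.57, 3.14, 3.14, 3.14, 3.14].

### API

Orientations are given as [roll, pitch, yaw] about the fixed x, y, z axes, in that order (R = Rz(yaw) Ry(pitch) Rx(roll)).
In Python, from plant import robot gives the robot as it stands.
- The arm moves only by the tool step_arm, never from a script. Its argument "motion" is a list of rows, each a list of 3 entries, a list of its own where there are three numbers: the turn, a rotation vector about the world's x, y, z in rad, then the shift along the world's x, y, z in cm, then the finger opening in cm, from 0 to 8.54. In form: [[[rx, ry, rz], [x, y, z], gripper], ...]. A call has 1 to 5 rows; each row shifts and turns the commanded pose from where the row before left it; what a row does not reach is not made up. A row lasts 1/12 s, in which the tool goes at most 41.7 mm and 7.16 degrees, less where a joint would pass 70% of its speed; a pose out of reach is approached as far as the arm can. A call is refused whole if a number of a shift passes 4.17 or a number of a turn 0.125, either way. A call with a gripper value outside its range is refused whole. The fingers move at their own pace and stop on an object; "newtons" is the grip in N (left out, the last holds). Time passes only in rows, so rows that do not move let the fingers close. It gives the time, the measured TCP pose, the force, the opening and the grip force at its end, in the units of the state.
- robot.sense(): the state, without advancing time (a new reading comes with each control period).
- robot.camera(name): name is "scene" or "top" or "wrist"; returns (picture, depth): 400x640x3 uint8, red, green, blue; 400x640 float32, m along the optical axis (not along the pixel's ray), 0 where there is no reading.
- robot.camera_params(name): a dict with "intrinsics" (3x3 intrinsics, pixels), "view" (4x4, takes a point from world to camera coordinates); the wrist camera has in their place "hand_eye" (4x4, takes a point from camera to tool coordinates, whose origin is the TCP and whose axes are the flange's). Camera axes: x right, y up, looking along -z (the intrinsics and any distortion apply to the point x, -y, -z); pixel columns grow to the right and rows downward; lengths in m; the calibration is good to about 2 mm. A picture is of the moment at which its call begins: read the wrist's pose just before it. camera_params takes no time and is no camera call.
- robot.close_job(): hands the job in; it is judged then, once.
Trained networks look in the newest picture that a camera, given by its name, has taken for a name from the list of things; names that differ only in an ending like _2 or _b are one class to them, and where a whole thing is asked for, a point or a joint stands for the part that bears it (a point fixed in the world has none). Each returns a list of dicts, best first, with "confidence" (0 to 1); they miss things now and then, are a little off and sometimes report something else, mostly with a low value. They report only what shows in the picture. A call takes as long as a camera call.
- robot.masks_of(camera, thing): "pixels" (400x640 bool, what is visible of it).
- robot.spot_point(camera, thing): "position" ([x, y, z] in m, in the coordinates of the camera as it stood for that picture, good to about 4 mm: a listed point, or the origin of a listed thing).
The state is a dict: "time": time; "joints": joint angles; "joint_velocities": joint speeds; "effort": joint torques, N m; "position": TCP position; "tool_rot": TCP orientation; "ft_force": force on the tool from outside, world axes, zero at the start; "ft_torque": the same for the moment, N m; "width": opening from 0.0 (shut) to 1.0 (fully open); "grip_force": force on a finger pad.
Only numpy, scipy, OpenCV 4.12 (cv2) and the standard library are available. Lean on these libraries where they do the work, as an engineer would, in place of code of your own. Each camera call takes 0.05 s, during which the arm holds its last target. There are 200 camera calls.

### The job

Clear the inspected batch of nuts off the raised tray for weighing: lift the pan off the scale by its bail and stand it on the bench pushed up under the tray's outlet, and pull the stiff slide gate open 115 mm, until its end stands at the line scribed on its guide, no wider than the pan. Then take the straightedge by its wooden grip and sweep all the nuts together along the tray and out through the opening into the pan (no fingers on the nuts in the tray). When the tray is empty, stand the straightedge back upright on its felted board, push the gate fully shut, and carry the pan of nuts by its bail back to the middle of the scale, leaving the things around undisturbed.

Things in the scene. Friction and masses are not known exactly. Their poses are not given: they have to be found in the camera images.
- tray_floor (a point): raised grey sheet-metal inspection tray, fixed: a point of the floor's upper face, 80 mm above the bench; axes those of the tray, z up. Inside x -115..95, y -80..95 mm; 4 mm walls, 22 mm above the floor, at x = -115, x = 95 and y = 95 mm. The side y = -80 mm is the outlet side with the slide gate; the floor with the flush gate guide ends in a free edge at y = -87 mm
- outlet (a point): middle of the free floor edge over which nuts drop when the gate is open 115 mm (opening x = -20..95 mm of the tray): at x = 37.5, y = -87 mm of the tray, floor height; axes those of the tray. Below the edge is free space 66 mm high for the pan; the tray's legs stand at y = -68 mm and beyond, at x = +-55 mm, and stop the pan there
- gate (a joint): slide gate: upright aluminium strip 210 x 3 x 25 mm at y = -82 mm of the tray. Travel in m: 0 shut, grows as it is pulled along the tray's -x, 0.140 at the stop; 0.115 is wanted, when its -x end is at the black line across the guide. About 7 N of friction; stays where left. The guide, 88 mm above the bench, runs on past the tray to x = -260 mm on a foot
- gate_knob (a point): middle of the gate's black upright knob, 17 mm across and 28 mm high, at x = 0 of the tray when shut: 46 mm above the tray floor, moves with the gate; axes those of the tray
- pan_grip (a point): middle of the wooden grip of the pan's rigid bail, 100 mm above the pan's underside: grip 16 mm across, 90 mm long along the pan's x. The pan is sheet aluminium, open, 154 (x) x 115 (y) x 48 mm high, walls 4 mm, 0.30 kg, the bail arching over its middle in the plane y = 0. Axes those of the pan, z up. Stands on the scale at first
- pan_place (a point): bench point below the outlet over which the pan's middle should stand, long side along the edge: at x = 37.5, y = -133 mm of the tray, z = 0; axes those of the tray. The pan's near rim is then 11 mm in under the floor edge, 8 mm short of the legs (it must be under the edge), so lower the pan some 30 mm farther out and slide it in
- straightedge_grip (a point): point in the wooden grip of the straightedge, 54 mm above its lower edge: an upright bar 100 mm long along its x, 14 mm thick along its y, 70 mm high; lower 34 mm aluminium, above that a wooden grip 74 mm long and 14 mm thick; 0.18 kg. Both long faces are flat and alike. z up. Stands on its board at first
- rest_top (a point): middle of the upper face of the straightedge's board, fixed: wood with grey felt, 150 mm along its x and 60 mm along its y, top 14 mm above the bench; axes those of the board
- scale_top (a point): middle of the steel platform of the bench scale, fixed: platform 168 mm along the scale's x by 156 mm along its y, 42 mm above the bench, with a low black display strip on the -x side, no higher than the platform. Axes those of the scale
- nut_1_c (a point): centre of a loose steel hexagon nut, 19 mm across flats, 22 mm across corners, 16 mm high, 25 g, lying flat on the tray floor at first. Six to ten such nuts, all alike; an absent one has no pose
- nut_2_c (a point): centre of a loose steel hexagon nut, 19 mm across flats, 22 mm across corners, 16 mm high, 25 g, lying flat on the tray floor at first. Six to ten such nuts, all alike; an absent one has no pose
- nut_3_c (a point): centre of a loose steel hexagon nut, 19 mm across flats, 22 mm across corners, 16 mm high, 25 g, lying flat on the tray floor at first. Six to ten such nuts, all alike; an absent one has no pose
- nut_4_c (a point): centre of a loose steel hexagon nut, 19 mm across flats, 22 mm across corners, 16 mm high, 25 g, lying flat on the tray floor at first. Six to ten such nuts, all alike; an absent one has no pose
- nut_5_c (a point): centre of a loose steel hexagon nut, 19 mm across flats, 22 mm across corners, 16 mm high, 25 g, lying flat on the tray floor at first. Six to ten such nuts, all alike; an absent one has no pose
- nut_6_c (a point): centre of a loose steel hexagon nut, 19 mm across flats, 22 mm across corners, 16 mm high, 25 g, lying flat on the tray floor at first. Six to ten such nuts, all alike; an absent one has no pose
- nut_7_c (a point): centre of a loose steel hexagon nut, 19 mm across flats, 22 mm across corners, 16 mm high, 25 g, lying flat on the tray floor at first. Six to ten such nuts, all alike; an absent one has no pose
- nut_8_c (a point): centre of a loose steel hexagon nut, 19 mm across flats, 22 mm across corners, 16 mm high, 25 g, lying flat on the tray floor at first. Six to ten such nuts, all alike; an absent one has no pose
- nut_9_c (a point): centre of a loose steel hexagon nut, 19 mm across flats, 22 mm across corners, 16 mm high, 25 g, lying flat on the tray floor at first. Six to ten such nuts, all alike; an absent one has no pose
- nut_10_c (a point): centre of a loose steel hexagon nut, 19 mm across flats, 22 mm across corners, 16 mm high, 25 g, lying flat on the tray floor at first. Six to ten such nuts, all alike; an absent one has no pose
- tin_paste: bystander: round tin, 67 mm across and 28 mm high, near the tray; origin at its underside
- jar_screws: bystander: white screw jar, 52 mm across and 62 mm high, behind the scale and pan; origin at its underside
- pliers: bystander: pliers with red grips, 156 mm long, lying near the bench edge; origin at the underside

How it is judged:
On the way, in this order (a step that is already met when the one before it is completed fails the run):
1. the pan stands on the bench under the outlet and the gate is open 115 mm, give or take 12 mm (x of pan_grip in the frame of tray_floor between 0.0225 and 0.0525 m and y of pan_grip in the frame of tray_floor between -0.146 and -0.112 m and height (world z) of pan_grip below 0.108 m and angle between pan_grip's own z axis and vertical below 0.1 rad and value of joint gate between 0.103 and 0.127 m), for 0.3 s.
2. the straightedge is in the tray, down at the floor (x of straightedge_grip in the frame of tray_floor between -0.115 and 0.095 m and y of straightedge_grip in the frame of tray_floor between -0.095 and 0.095 m and z of straightedge_grip in the frame of tray_floor below 0.066 m), for 0.2 s.
3. all the nuts lie in the pan (x of nut_1_c in the frame of pan_grip between -0.076 and 0.076 m and y of nut_1_c in the frame of pan_grip between -0.057 and 0.057 m and z of each of nut_1_c, nut_2_c, nut_3_c, nut_4_c, nut_5_c, nut_6_c, nut_7_c, nut_8_c, nut_9_c, nut_10_c in the frame of pan_grip below -0.045 m and x of nut_2_c in the frame of pan_grip between -0.076 and 0.076 m and y of nut_2_c in the frame of pan_grip between -0.057 and 0.057 m and x of nut_3_c in the frame of pan_grip between -0.076 and 0.076 m and y of nut_3_c in the frame of pan_grip between -0.057 and 0.057 m and x of nut_4_c in the frame of pan_grip between -0.076 and 0.076 m and y of nut_4_c in the frame of pan_grip between -0.057 and 0.057 m and x of nut_5_c in the frame of pan_grip between -0.076 and 0.076 m and y of nut_5_c in the frame of pan_grip between -0.057 and 0.057 m and x of nut_6_c in the frame of pan_grip between -0.076 and 0.076 m and y of nut_6_c in the frame of pan_grip between -0.057 and 0.057 m and x of nut_7_c in the frame of pan_grip between -0.076 and 0.076 m and y of nut_7_c in the frame of pan_grip between -0.057 and 0.057 m and x of nut_8_c in the frame of pan_grip between -0.076 and 0.076 m and y of nut_8_c in the frame of pan_grip between -0.057 and 0.057 m and x of nut_9_c in the frame of pan_grip between -0.076 and 0.076 m and y of nut_9_c in the frame of pan_grip between -0.057 and 0.057 m and x of nut_10_c in the frame of pan_grip between -0.076 and 0.076 m and y of nut_10_c in the frame of pan_grip between -0.057 and 0.057 m), for 0.3 s.
At the end, for the whole second after the job is handed in: All nuts lie in the pan; the pan stands upright on the scale with its middle within 30 mm of the platform's middle along each axis; the straightedge stands upright on its board (its middle within 40 mm of the board's middle along it and 24 mm across it); the gate is shut to within 8 mm (all of step 3 and x of pan_grip in the frame of scale_top between -0.03 and 0.03 m and y of pan_grip in the frame of scale_top between -0.03 and 0.03 m and z of pan_grip in the frame of scale_top between 0.09 and 0.107 m and angle between pan_grip's own z axis and vertical below 0.1 rad and x of straightedge_grip in the frame of rest_top between -0.04 and 0.04 m and y of straightedge_grip in the frame of rest_top between -0.024 and 0.024 m and z of straightedge_grip in the frame of rest_top between 0.046 and 0.062 m and angle between straightedge_grip's own z axis and vertical below 0.12 rad and value of joint gate below 0.008 m); the robot touches nothing.
It fails at once if the fingers touch a nut that is still in the tray ((contact force between the fingers and nut_1 above 1 N and x of nut_1_c in the frame of tray_floor between -0.12 and 0.1 m and y of nut_1_c in the frame of tray_floor between -0.08 and 0.1 m and z of nut_1_c in the frame of tray_floor between -0.005 and 0.08 m) or (contact force between the fingers and nut_2 above 1 N and x of nut_2_c in the frame of tray_floor between -0.12 and 0.1 m and y of nut_2_c in the frame of tray_floor between -0.08 and 0.1 m and z of nut_2_c in the frame of tray_floor between -0.005 and 0.08 m) or (contact force between the fingers and nut_3 above 1 N and x of nut_3_c in the frame of tray_floor between -0.12 and 0.1 m and y of nut_3_c in the frame of tray_floor between -0.08 and 0.1 m and z of nut_3_c in the frame of tray_floor between -0.005 and 0.08 m) or (contact force between the fingers and nut_4 above 1 N and x of nut_4_c in the frame of tray_floor between -0.12 and 0.1 m and y of nut_4_c in the frame of tray_floor between -0.08 and 0.1 m and z of nut_4_c in the frame of tray_floor between -0.005 and 0.08 m) or (contact force between the fingers and nut_5 above 1 N and x of nut_5_c in the frame of tray_floor between -0.12 and 0.1 m and y of nut_5_c in the frame of tray_floor between -0.08 and 0.1 m and z of nut_5_c in the frame of tray_floor between -0.005 and 0.08 m) or (contact force between the fingers and nut_6 above 1 N and x of nut_6_c in the frame of tray_floor between -0.12 and 0.1 m and y of nut_6_c in the frame of tray_floor between -0.08 and 0.1 m and z of nut_6_c in the frame of tray_floor between -0.005 and 0.08 m) or (contact force between the fingers and nut_7 above 1 N and x of nut_7_c in the frame of tray_floor between -0.12 and 0.1 m and y of nut_7_c in the frame of tray_floor between -0.08 and 0.1 m and z of nut_7_c in the frame of tray_floor between -0.005 and 0.08 m) or (contact force between the fingers and nut_8 above 1 N and x of nut_8_c in the frame of tray_floor between -0.12 and 0.1 m and y of nut_8_c in the frame of tray_floor between -0.08 and 0.1 m and z of nut_8_c in the frame of tray_floor between -0.005 and 0.08 m) or (contact force between the fingers and nut_9 above 1 N and x of nut_9_c in the frame of tray_floor between -0.12 and 0.1 m and y of nut_9_c in the frame of tray_floor between -0.08 and 0.1 m and z of nut_9_c in the frame of tray_floor between -0.005 and 0.08 m) or (contact force between the fingers and nut_10 above 1 N and x of nut_10_c in the frame of tray_floor between -0.12 and 0.1 m and y of nut_10_c in the frame of tray_floor between -0.08 and 0.1 m and z of nut_10_c in the frame of tray_floor between -0.005 and 0.08 m)).
It fails at once if the tin, the jar or the pliers are pushed aside by more than 30 mm (distance of any of tin_paste, jar_screws, pliers from where it was at the start of the episode above 0.03 m).
Of nut_1, nut_2, nut_3, nut_4, nut_5, nut_6, nut_7, nut_8, nut_9, nut_10 only 6 to 10 are there at a start; the rules pass over those that are not, and their reading is None.
At some moment in a run one of pan, nut_1, nut_2, nut_3, nut_4, nut_5, nut_6, nut_7, nut_8, nut_9 may be knocked a few centimetres aside while the robot is not near it.
Once in a run the grip may slacken for a moment while it holds something.
It also fails if it takes over 179 s, if anything falls off the work surface, if the arm or the gripper's body presses on something with over 40 N, if the wrist force passes 120 N, or if a joint passes its speed limit or range.

## Working session

There is one attempt and no reset: what is moved stays moved. The work goes in short steps, Python scripts to look and compute and a tool call to move; the robot and the scene stay as the last step left them, time stands still between calls to the robot, and variables do not carry over. Pictures are saved under pics/ and viewed, at most 14 in all, crops included, and the job is handed in when it is done.

Besides the shell and the picture viewer there is one more tool, called by a JSON object that holds its "method" and its "body", one argument or row to a line. step_arm: Moves the arm, as the interface text tells. Its arguments: {"type":"object","properties":{"motion":{"type":"array"},"newtons":{"type":"number"}},"required":["motion"]}

```bash
mkdir -p pics; cat > h.py <<'E'
import numpy as np, cv2
from plant import robot
from scipy.spatial.transform import Rotation as R
def T_tool(s):
    T=np.eye(4); T[:3,:3]=R.from_euler('xyz',s['tool_rot']).as_matrix(); T[:3,3]=s['position']; return T
def cam2world(name,s=None):
    p=robot.camera_params(name)
    if name=='wrist': return T_tool(s or robot.sense())@np.array(p['hand_eye'])
    return np.linalg.inv(np.array(p['view']))
def snap(name,fn=None):
    s=robot.sense(); T=cam2world(name,s); im,d=robot.camera(name)
    if fn: cv2.imwrite('pics/'+fn,im[:,:,::-1])
    return im,d,T
def spots(name,thing,T,n=12,mn=0.2):
    out=[]
    for r in robot.spot_point(name,thing)[:n]:
        if r['confidence']>=mn: out.append((round(r['confidence'],2),np.round((T@np.r_[r['position'],1])[:3],4)))
    return out
def cloud(name,d,T,mask=None):
    K=np.array(robot.camera_params(name)['intrinsics']); v,u=np.nonzero((d>0)&(mask if mask is not None else True)); z=d[v,u]
    P=np.c_[(u-K[0,2])/K[0,0]*z,-(v-K[1,2])/K[1,1]*z,-z,np.ones_like(z)]
    return (P@T.T)[:,:3]
E
python3 - <<'E'
from h import *
s=robot.sense(); print(s['tool_rot'],s['time'],s['width'])
for c in ['top','scene']:
    im,d,T=snap(c,c+'0.png'); print(c,robot.camera_params(c)['intrinsics'],T[:3,3])
    for t in ['tray_floor','outlet','gate','gate_knob','pan_grip','pan_place','straightedge_grip','rest_top','scale_top','nut_1_c','tin_paste','jar_screws','pliers']:
        print(t,spots(c,t,T,12))
print(robot.camera_params('wrist'),robot.camera_params('top').keys())
E
```

```text
[-3.13952214e+00 -2.47246554e-04  2.68577169e+00] 0.0 1.0000649996999835
top [[497.1550085    0.         319.6771944 ]
 [  0.         497.1550085  204.21868786]
 [  0.           0.           1.        ]] [0.43475173 0.01944203 1.3656851 ]
tray_floor [(0.76, array([0.5731, 0.0979, 0.0829]))]
outlet [(0.72, array([0.6189, 0.0125, 0.0775]))]Traceback (most recent call last):
  File "<stdin>", line 6, in <module>
  File "h.py", line 16, in spots
    for r in robot.spot_point(name,thing)[:n]:
             ~~~~~~~~~~~~~~~~^^^^^^^^^^^^
ValueError: it knows: gate_knob, jar_screws, nut_1, nut_10, nut_2, nut_3, nut_4, nut_5, nut_6, nut_7, nut_8, nut_9, outlet, pan_grip, pan_place, pliers, rest_top, scale_top, straightedge_grip, tin_paste, tray_flo
```

```bash
python3 - <<'E'
from h import *
for c in ['top','scene']:
    im,d,T=snap(c,c+'0.png'); print(c,T[:3,3])
    for t in ['tray_floor','outlet','gate_knob','pan_grip','pan_place','straightedge_grip','rest_top','scale_top','nut_1','tin_paste','jar_screws','pliers']:
        print(t,spots(c,t,T,12))
print(robot.camera_params('wrist'))
E
```

```text
top [0.43475173 0.01944203 1.3656851 ]
tray_floor [(0.91, array([0.5768, 0.0952, 0.0803])), (0.68, array([0.5235, 0.1305, 0.0875]))]
outlet [(0.6, array([0.6185, 0.0096, 0.0808]))]
gate_knob [(0.55, array([0.5799, 0.014 , 0.1265]))]
pan_grip []
pan_place []
straightedge_grip [(0.73, array([0.4082, 0.328 , 0.0706]))]
rest_top [(0.56, array([0.4131, 0.3282, 0.0165]))]
scale_top []Traceback (most recent call last):
  File "<stdin>", line 5, in <module>
  File "h.py", line 16, in spots
    for r in robot.spot_point(name,thing)[:n]:
             ~~~~~~~~~~~~~~~~^^^^^^^^^^^^
ValueError: it knows: gate_knob, jar_screws, nut_1, nut_10, nut_2, nut_3, nut_4, nut_5, nut_6, nut_7, nut_8, nut_9, outlet, pan_grip, pan_place, pliers, rest_top, scale_top, straightedge_grip, tin_paste, tray_flo
```

View pics/top0.png

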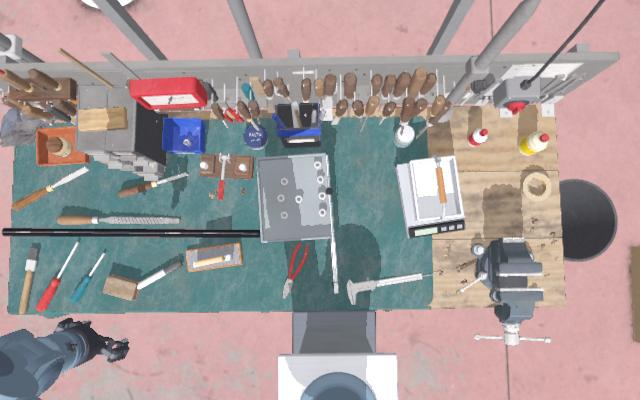

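```bash
python3 - <<'E'
from h import *
L=['tray_floor','outlet','gate_knob','pan_grip','pan_place','straightedge_grip','rest_top','scale_top','nut_1_c','tin_paste','jar_screws','pliers']
for c,l in [('top',L[3:5]+L[7:]),('scene',L)]:
    im,d,T=snap(c,c+'0.png'); print(c,T[:3,3])
    for t in l:
        try: print(t,spots(c,t,T,14,0.15))
        except Exception as e: print(t,e)
print(robot.camera_params('wrist'))
E
```

```text
top [0.43475173 0.01944203 1.3656851 ]
pan_grip [(0.79, array([ 0.5822, -0.2681,  0.1389])), (0.4, array([0.5272, 0.0281, 0.0858]))]
pan_place []
scale_top []
nut_1_c [(0.51, array([0.6165, 0.0094, 0.0756])), (0.46, array([0.5266, 0.0269, 0.0877])), (0.3, array([0.649 , 0.0398, 0.0864])), (0.15, array([0.58  , 0.0143, 0.1281]))]
tin_paste [(0.66, array([ 0.7466,  0.2141, -0.0038]))]
jar_screws [(0.9, array([ 0.7369, -0.1952, -0.0017]))]
pliers []
scene [-0.13402892 -0.39028647  0.91591981]
tray_floor [(0.98, array([0.5787, 0.1018, 0.0796])), (0.29, array([ 0.7374, -0.1944,  0.0037]))]
outlet [(0.73, array([0.6164, 0.0094, 0.0762]))]
gate_knob [(0.64, array([0.5827, 0.0127, 0.1264]))]
pan_grip [(0.76, array([ 0.5893, -0.261 ,  0.1441])), (0.38, array([0.6198, 0.0096, 0.0783]))]
pan_place []
straightedge_grip []
rest_top [(0.7, array([0.4179, 0.3357, 0.0143]))]
scale_top [(0.72, array([0.5594, 0.0932, 0.0857]))]
nut_1_c [(0.73, array([ 0.5906, -0.2593,  0.1464])), (0.6, array([0.5283, 0.0354, 0.0833])), (0.21, array([0.6513, 0.0468, 0.0879]))]
tin_paste [(0.67, array([0.7444, 0.2149, 0.0013]))]
jar_screws [(0.82, array([ 0.7347, -0.1937,  0.005 ]))]
pliers [(0.91, array([0.3736, 0.1158, 0.0009]))]
{'intrinsics': array([[360.34333759,   0.        , 322.96873472],
       [  0.        , 360.34333759, 196.68720154],
       [  0.        ,   0.        ,   1.        ]]), 'hand_eye': array([[ 6.65409337e-04,  9.59652790e-01,  2.81186912e-01,
         7.10578920e-02],
       [ 9.99997555e-01, -4.56285774e-05, -2.21070076e-03,
        -1.27029048e-03],
       [-2.10867499e-03,  2.81187695e-01, -9.59650475e-01,
        -1.27221399e-01],
       [ 0.00000000e+00,  0.00000000e+00,  0.00000000e+00,
         1.00000000e+00]])}
```

View pics/scene0.png

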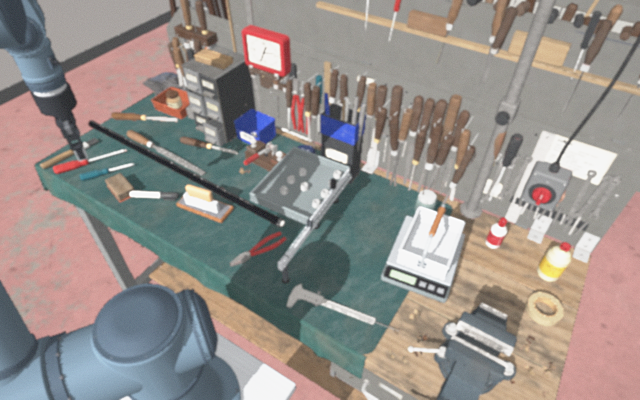

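{"method": "step_arm", "body": {
  "motion": [
    [[0,0,0.031],[1.85,-3.1,0.8],8.5],
    [[0,0,0.031],[1.85,-3.1,0.8],8.5],
    [[0,0,0.031],[1.85,-3.1,0.8],8.5],
    [[0,0,0.031],[1.85,-3.1,0.8],8.5],
    [[0,0,0.031],[1.85,-3.1,0.8],8.5]
  ]
}}

```text
time: 2.07
position: [0.3461, 0.3599, 0.2858]
tool_rot: [3.141, 0.0, 2.843]
ft_force: [0.1, 0.0, 0.5]
width: 0.993
grip_force: 0.0
```

{"method": "step_arm", "body": {
  "motion": [
    [[0,0,0.031],[1.85,-3.1,0.8],8.5],
    [[0,0,0.031],[1.85,-3.1,0.8],8.5],
    [[0,0,0.031],[1.85,-3.1,0.8],8.5],
    [[0,0,0.031],[1.85,-3.1,0.8],8.5],
    [[0,0,0.031],[1.85,-3.1,0.8],8.5]
  ]
}}

```text
time: 2.48
position: [0.4387, 0.2047, 0.326]
tool_rot: [3.141, 0.001, 2.997]
ft_force: [0.5, 0.8, -1.1]
width: 0.991
grip_force: 0.0
```

{"method": "step_arm", "body": {
  "motion": [
    [[0,0,0.031],[1.85,-3.1,0.8],8.5],
    [[0,0,0.031],[1.85,-3.1,0.8],8.5],
    [[0,0,0.031],[1.85,-3.1,0.8],8.5],
    [[0,0,0.031],[1.85,-3.1,0.8],8.5],
    [[0,0,0],[0,0,0],8.5]
  ]
}}

```text
time: 2.9
position: [0.5154, 0.0773, 0.3581]
tool_rot: [-3.139, 0.003, 3.114]
ft_force: [-0.7, -0.3, 0.1]
width: 0.997
grip_force: 0.0
```

```bash
python3 - <<'E'
from h import *
s=robot.sense(); print(s['position'],s['tool_rot'],s['ft_force'])
im,d,T=snap('wrist','w1.png')
for t in ['tray_floor','outlet','gate_knob','nut_1_c']: print(t,spots('wrist',t,T,14,0.15))
np.savez('w1.npz',d=d,T=T,im=im)
E
```

```text
[0.51542489 0.07728411 0.35813741] [-3.1391766   0.00345783  3.11402643] [-0.67023857 -0.32869661  0.11014671]
tray_floor [(0.66, array([0.3783, 0.1114, 0.001 ])), (0.65, array([0.5809, 0.0918, 0.0834])), (0.43, array([0.5617, 0.091 , 0.091 ]))]
outlet [(0.95, array([0.6248, 0.0085, 0.0789]))]
gate_knob [(0.68, array([0.5841, 0.0129, 0.1279]))]
nut_1_c [(0.51, array([0.529 , 0.0318, 0.0831]))]
```

View pics/w1.png

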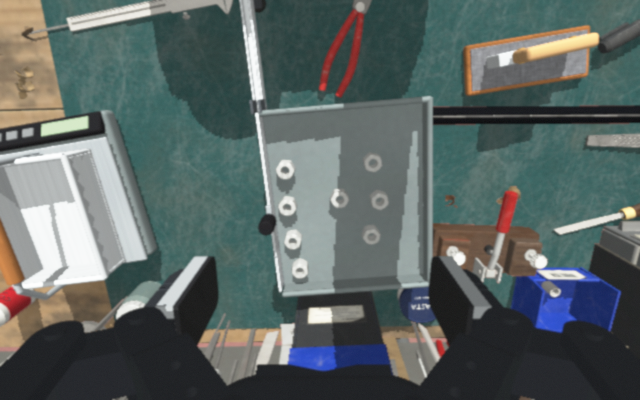

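```bash
cat >> h.py <<'E'
def pix2z(name,T,uv,z):
    K=np.array(robot.camera_params(name)['intrinsics']); out=[]
    for u,v in uv:
        r=T[:3,:3]@np.array([(u-K[0,2])/K[0,0],-(v-K[1,2])/K[1,1],-1]); out.append(T[:3,3]+r*(z-T[2,3])/r[2])
    return np.round(np.array(out),4)
E
python3 - <<'E'
from h import *
a=np.load('w1.npz'); d,T=a['d'],a['T']
P=cloud('wrist',d,T)
I=(P[:,0]>.45)&(P[:,0]<.7)&(P[:,1]>0)&(P[:,1]<.21)
print(np.histogram(P[I,2],bins=np.arange(.07,.15,.004)))
print('wall corners',pix2z('wrist',T,[(258,113),(433,98),(431,288),(281,293)],.102))
N=pix2z('wrist',T,[(286,170),(288,206),(292,240),(300,269),(373,163),(340,199),(379,200),(372,235)],.095);print('nuts',N)
F=P[I&(abs(P[:,2]-.102)<.004)]
import collections
rect=cv2.minAreaRect(F[:,:2].astype(np.float32)*1000); print(rect,cv2.boxPoints(rect))
# far +y wall line
W=F[F[:,1]>.175]; print('ywall',np.polyfit(W[:,0],W[:,1],1),len(W),W[:,0].min(),W[:,0].max())
G=P[(P[:,0]>.35)&(P[:,0]<.66)&(P[:,1]>-.03)&(P[:,1]<.03)&(P[:,2]>.09)&(P[:,2]<.125)]; print('gate',np.polyfit(G[:,0],G[:,1],1),len(G),np.percentile(G[:,2],[5,50,95]))
K=P[(P[:,0]>.5)&(P[:,0]<.66)&(P[:,1]>-.03)&(P[:,1]<.04)&(P[:,2]>.133)];print('knob',len(K),K.mean(0),K.min(0),K.max(0))
E
```

```text
(array([    3,  3630, 20020,   742,   728,  1250,  1216,   635,  2902,
          51,     4,    18,    20,    24,    19,    27,    66,   132,
           0]), array([0.07 , 0.074, 0.078, 0.082, 0.086, 0.09 , 0.094, 0.098, 0.102,
       0.106, 0.11 , 0.114, 0.118, 0.122, 0.126, 0.13 , 0.134, 0.138,
       0.142, 0.146]))
wall corners [[0.465  0.01   0.102 ]
 [0.4548 0.1906 0.102 ]
 [0.675  0.2014 0.102 ]
 [0.6771 0.0211 0.102 ]]
nuts [[0.5276 0.0349 0.095 ]
 [0.5694 0.0348 0.095 ]
 [0.6114 0.0372 0.095 ]
 [0.6493 0.0449 0.095 ]
 [0.5223 0.1309 0.095 ]
 [0.5627 0.0941 0.095 ]
 [0.565  0.1382 0.095 ]
 [0.6076 0.1308 0.095 ]]
((561.9660034179688, 101.15210723876953), (231.7218017578125, 187.12106323242188), 3.2046844959259033) [[441.05594   188.08934  ]
 [451.51663     1.2608967]
 [682.8761     14.214874 ]
 [672.4154    201.04332  ]]
ywall [0.03421755 0.17093455] 1171 0.45255446204831784 0.6729249548494873
gate [ 0.04529916 -0.00859904] 1214 [0.09194875 0.10265847 0.1095685 ]
knob 14491 [0.50740194 0.02154872 0.39882009] [0.50000013 0.00201787 0.13309526] [0.58555844 0.03993841 0.42859123]
```

{"method": "step_arm", "body": {
  "motion": [
    [[0,0,0.012],[0.7,-3.4,-0.5],8.5],
    [[0,0,0.012],[0.7,-3.4,-0.5],8.5],
    [[0,0,0.012],[0.7,-3.4,-0.5],8.5],
    [[0,0,0.012],[0.7,-3.4,-0.5],8.5],
    [[0,0,0.012],[0.7,-3.4,-0.5],8.5]
  ]
}}

```text
time: 3.57
position: [0.5468, -0.0874, 0.3321]
tool_rot: [3.141, -0.0, -3.1]
ft_force: [-0.4, 0.1, 1.0]
width: 0.994
grip_force: 0.0
```

{"method": "step_arm", "body": {
  "motion": [
    [[0,0,0.012],[0.7,-3.4,-0.5],8.5],
    [[0,0,0.012],[0.7,-3.4,-0.5],8.5],
    [[0,0,0.012],[0.7,-3.4,-0.5],8.5],
    [[0,0,0.012],[0.7,-3.4,-0.5],8.5],
    [[0,0,0.012],[0.7,-3.4,-0.5],8.5]
  ]
}}

```text
time: 3.98
position: [0.5824, -0.2573, 0.3071]
tool_rot: [3.141, -0.0, -3.04]
ft_force: [1.3, -0.1, 1.2]
width: 0.993
grip_force: 0.0
```

{"method": "step_arm", "body": {
  "motion": [
    [[0,0,0],[0,0,0],8.5],
    [[0,0,0],[0,0,0],8.5]
  ]
}}

```text
time: 4.15
position: [0.582, -0.2576, 0.3059]
tool_rot: [3.14, -0.002, -3.044]
ft_force: [0.4, 0.6, -0.5]
width: 0.997
grip_force: 0.0
```

```bash
python3 - <<'E'
from h import *
s=robot.sense(); print(s['position'],s['tool_rot'],s['ft_force'])
im,d,T=snap('wrist','w2.png')
for t in ['pan_grip','scale_top']: print(t,spots('wrist',t,T,14,0.15))
P=cloud('wrist',d,T); I=(abs(P[:,0]-.585)<.12)&(abs(P[:,1]+.265)<.12)&(P[:,2]>0)&(P[:,2]<.2)
P=P[I]; print(np.histogram(P[:,2],bins=np.arange(0,.2,.01)))
G=P[P[:,2]>.135]; print('grip',G.mean(0),G.max(0),cv2.minAreaRect((G[:,:2]*1000).astype(np.float32)))
m=robot.masks_of('wrist','pan_grip'); print([(x['confidence'],x['pixels'].sum()) for x in m])
E
```

```text
[ 0.58202906 -0.25760472  0.3058595 ] [ 3.13978348e+00 -1.82849472e-03 -3.04416393e+00] [ 0.41341211  0.6133229  -0.45542711]
pan_grip [(0.69, array([ 0.5831, -0.2593,  0.1401])), (0.16, array([0.6138, 0.0339, 0.0842]))]
scale_top []
(array([  293,     0,   943,  3993, 13857,   585,   655,   731,  1694,
        2434,     0,    47,   120,   148,  2286,     9,     0,     0,
           0]), array([0.  , 0.01, 0.02, 0.03, 0.04, 0.05, 0.06, 0.07, 0.08, 0.09, 0.1 ,
       0.11, 0.12, 0.13, 0.14, 0.15, 0.16, 0.17, 0.18, 0.19]))
grip [ 0.58297462 -0.26247374  0.14603422] [ 0.65248077 -0.24989637  0.15069994] ((586.7533569335938, -262.19500732421875), (132.2485809326172, 16.023107528686523), 6.066607475280762)
[(0.94, np.int64(19796)), (0.65, np.int64(183))]
```

View pics/w2.png

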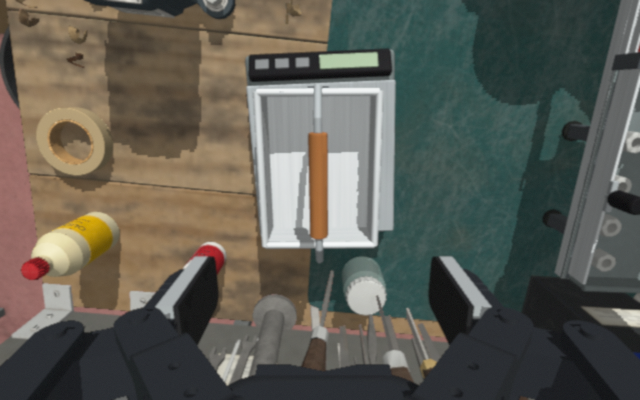

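{"method": "step_arm", "body": {
  "motion": [
    [[0,0,0],[0.1,-0.35,-3.5],6],
    [[0,0,0],[0,0,-3.5],6],
    [[0,0,0],[0,0,-3.5],6],
    [[0,0,0],[0,0,-3.0],6],
    [[0,0,0],[0,0,-2.0],6]
  ]
}}

```text
time: 4.77
position: [0.5817, -0.2586, 0.1496]
tool_rot: [3.139, -0.003, -3.041]
ft_force: [0.3, 0.5, 0.1]
width: 0.705
grip_force: 0.0
```

{"method": "step_arm", "body": {
  "motion": [
    [[0,0,0],[0,0,-1.4],6],
    [[0,0,0],[0,0,0],6],
    [[0,0,0],[0,0,0],1],
    [[0,0,0],[0,0,0],1],
    [[0,0,0],[0,0,0],1]
  ],
  "newtons": 70
}}

```text
time: 5.18
position: [0.5844, -0.2613, 0.1405]
tool_rot: [-3.14, 0.003, -3.043]
ft_force: [0.2, 0.2, -0.1]
width: 0.285
grip_force: 0.0
```

{"method": "step_arm", "body": {
  "motion": [
    [[0,0,0],[0,0,0],1],
    [[0,0,0],[0,0,0],1],
    [[0,0,0],[0,0,0],1],
    [[0,0,0],[0,0,0],1],
    [[0,0,0],[0,0,0],1]
  ]
}}

```text
time: 5.6
position: [0.5843, -0.2613, 0.1405]
tool_rot: [-3.14, 0.003, -3.043]
ft_force: [-0.5, 1.9, 5.9]
width: 0.159
grip_force: 68.3
```

{"method": "step_arm", "body": {
  "motion": [
    [[0,0,0],[0,0,0.6],1],
    [[0,0,0],[0,0,1.1],1],
    [[0,0,0],[0,0,1.3],1],
    [[0,0,0],[0,0,1.3],1],
    [[0,0,0],[0,0,0.7],1]
  ]
}}

```text
time: 6.02
position: [0.5832, -0.2615, 0.1896]
tool_rot: [-3.141, 0.0, -3.044]
ft_force: [1.0, 0.4, -3.7]
width: 0.162
grip_force: 68.3
```

{"method": "step_arm", "body": {
  "motion": [
    [[0,0,0],[0,1.0,0],1],
    [[0,0,0],[0.2,2,0],1],
    [[0,0,0],[0.3,2,0],1],
    [[0,0,-0.01],[0.3,2,0],1],
    [[0,0,-0.01],[0.5,2,0],1]
  ]
}}

```text
time: 6.43
position: [0.5951, -0.1694, 0.1872]
tool_rot: [3.14, -0.002, -3.064]
ft_force: [-0.9, 0.0, -2.8]
width: 0.16
grip_force: 68.3
```

{"method": "step_arm", "body": {
  "motion": [
    [[0,0,-0.01],[0.7,2,0],1],
    [[0,0,-0.01],[0.8,2,0],1],
    [[0,0,-0.01],[0.8,2,0],1],
    [[0,0,0],[0.4,2,0],1],
    [[0,0,0],[0,1.5,0],1]
  ]
}}

```text
time: 6.85
position: [0.623, -0.0736, 0.1871]
tool_rot: [3.14, -0.001, -3.092]
ft_force: [0.1, -0.0, -2.9]
width: 0.162
grip_force: 68.3
```

{"method": "step_arm", "body": {
  "motion": [
    [[0,0,0],[0,0.5,0],1],
    [[0,0,0],[0,0,0],1],
    [[0,0,0],[0,0,0],1]
  ]
}}

```text
time: 7.1
position: [0.6226, -0.0715, 0.188]
tool_rot: [-3.141, -0.001, -3.093]
ft_force: [-0.2, -0.8, -2.8]
width: 0.163
grip_force: 68.4
```

```bash
python3 - <<'E'
from h import *
s=robot.sense(); print(s['position'],s['tool_rot'],s['ft_force'],s['width'],s['grip_force'])
im,d,T=snap('wrist','w3.png')
im,d,T=snap('top','t3.png'); np.savez('t3.npz',d=d,im=im)
for t in ['pan_grip','scale_top','outlet']: print(t,spots('top',t,T,14,0.15))
P=cloud('top',d,T)
F=P[(abs(P[:,0]-.58)<.13)&(abs(P[:,1]+.265)<.12)&(abs(P[:,2]-.043)<.008)]
r=cv2.minAreaRect((F[:,:2]*1000).astype(np.float32)); print('scale',r,np.percentile(F[:,2],[5,50,95]))
cv2.imwrite('pics/t3c.png',cv2.resize(im[130:290,230:480][:,:,::-1],None,fx=3,fy=3))
E
```

```text
[ 0.62258007 -0.07145405  0.18801321] [-3.14096727e+00 -8.94517884e-04 -3.09334488e+00] [-0.19212234 -0.8480191  -2.83228218] 0.1631958064459063 68.37225794792175
pan_grip []
scale_top [(0.66, array([ 0.587 , -0.2561,  0.0385]))]
outlet [(0.73, array([0.6159, 0.0087, 0.0767]))]
scale ((568.4088134765625, -259.515869140625), (199.57896423339844, 156.69778442382812), 7.700620174407959) [0.03710733 0.041581   0.04622747]
```

View pics/t3c.png

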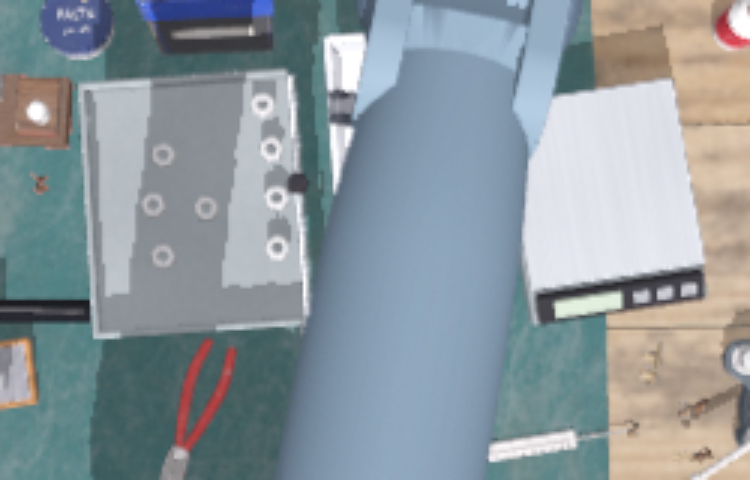

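View pics/w3.png

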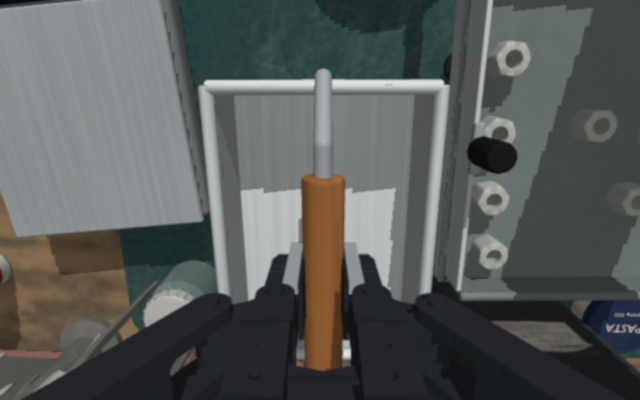

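{"method": "step_arm", "body": {
  "motion": [
    [[0,0,0],[0,0,-1.5],1],
    [[0,0,0],[0,0,-2.3],1],
    [[0,0,0],[0,0,-2.3],1],
    [[0,0,0],[0,0,-1.6],1],
    [[0,0,0],[0,0,-0.8],1]
  ]
}}

```text
time: 7.77
position: [0.6213, -0.0715, 0.1006]
tool_rot: [3.141, -0.004, -3.094]
ft_force: [-0.6, 0.1, -2.8]
width: 0.159
grip_force: 68.3
```

{"method": "step_arm", "body": {
  "motion": [
    [[0,0,0],[0,0.2,0],1],
    [[0,0,0],[0,0.9,0],1],
    [[0,0,0],[0,1.1,0],1],
    [[0,0,0],[0,1.1,0],1],
    [[0,0,0],[0,0.5,0],1]
  ]
}}

```text
time: 8.18
position: [0.624, -0.0309, 0.1047]
tool_rot: [3.141, 0.002, -3.091]
ft_force: [0.0, -0.9, -2.9]
width: 0.16
grip_force: 68.4
```

{"method": "step_arm", "body": {
  "motion": [
    [[0,0,0],[0,0,0],1],
    [[0,0,0],[0,0,-0.2],1],
    [[0,0,0],[0,0,-0.2],1],
    [[0,0,0],[0,0,-0.2],1],
    [[0,0,0],[0,0,0],1]
  ]
}}

```text
time: 8.6
position: [0.6233, -0.0331, 0.0985]
tool_rot: [3.141, 0.001, -3.094]
ft_force: [-3.7, 2.4, 5.4]
width: 0.158
grip_force: 69.4
```

{"method": "step_arm", "body": {
  "motion": [
    [[0,0,0],[0,0,0.2],2],
    [[0,0,0],[0,0,0],3.6],
    [[0,0,0],[0,0,0],3.6],
    [[0,0,0],[0,0,0],3.6],
    [[0,0,0],[0,0,0],3.6]
  ]
}}

```text
time: 9.02
position: [0.6232, -0.0334, 0.0993]
tool_rot: [-3.142, 0.0, -3.094]
ft_force: [0.5, 0.2, -0.0]
width: 0.422
grip_force: 0.0
```

{"method": "step_arm", "body": {
  "motion": [
    [[0,0,0],[0,0,1.5],3.6],
    [[0,0,0],[0,0,3.5],3.6],
    [[0,0,0],[0,0,3.5],3.6],
    [[0,0,0],[-1,1,3.5],3.6],
    [[0,0,0],[-1.5,1.8,2.0],3.6]
  ]
}}

```text
time: 9.43
position: [0.6003, -0.0067, 0.2432]
tool_rot: [-3.14, 0.006, -3.096]
ft_force: [0.2, 0.2, 1.0]
width: 0.417
grip_force: 0.0
```

{"method": "step_arm", "body": {
  "motion": [
    [[0,0,0],[-1.5,1.9,1.5],3.6],
    [[0,0,0],[0,0,0],3.6],
    [[0,0,0],[0,0,0],3.6]
  ]
}}

```text
time: 9.68
position: [0.5835, 0.0144, 0.2557]
tool_rot: [-3.141, 0.003, -3.092]
ft_force: [-0.3, -0.6, 0.0]
width: 0.421
grip_force: 0.0
```

```bash
python3 - <<'E'
from h import *
s=robot.sense(); print(s['position'],s['tool_rot'],s['ft_force'],s['width'])
im,d,T=snap('wrist','w4.png')
for t in ['pan_grip','outlet','gate_knob','tray_floor']: print(t,spots('wrist',t,T,14,0.15))
E
```

```text
[0.583495   0.01439006 0.25569858] [-3.14098224e+00  2.84443947e-03 -3.09192633e+00] [-0.29698974 -0.60261607  0.01517599] 0.4208390497038155
pan_grip [(0.61, array([ 0.6217, -0.0346,  0.1012]))]
outlet [(0.62, array([0.6213, 0.0117, 0.074 ])), (0.36, array([ 7.404e-01, -1.894e-01,  6.000e-04]))]
gate_knob [(0.89, array([0.5806, 0.0085, 0.1261]))]
tray_floor [(0.83, array([0.5816, 0.0945, 0.0821]))]
```

View pics/w4.png

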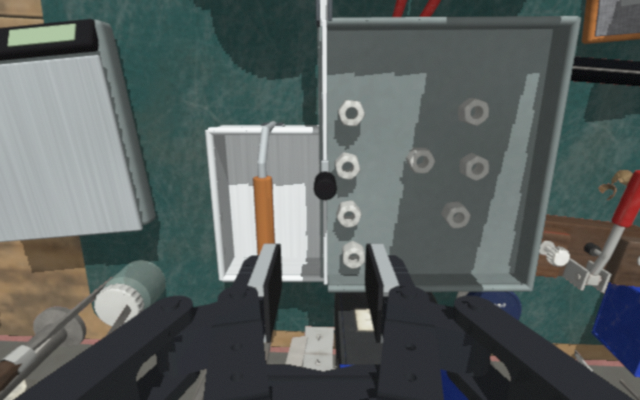

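{"method": "step_arm", "body": {
  "motion": [
    [[0,0,0],[0,0,-3],3.6],
    [[0,0,0],[0,0,-3.5],3.6],
    [[0,0,0],[0,0,-3.5],3.6],
    [[0,0,0],[0,0,-2],3.6],
    [[0,0,0],[0,0,-0.9],3.6]
  ]
}}

```text
time: 10.35
position: [0.58, 0.0135, 0.1204]
tool_rot: [3.141, -0.008, -3.094]
ft_force: [-0.4, -0.2, 0.2]
width: 0.421
grip_force: 0.0
```

{"method": "step_arm", "body": {
  "motion": [
    [[0,0,0],[0,0,0],3.6],
    [[0,0,0],[0,0,0],1],
    [[0,0,0],[0,0,0],1],
    [[0,0,0],[0,0,0],1],
    [[0,0,0],[0,0,0],1]
  ],
  "newtons": 70
}}

```text
time: 10.77
position: [0.5837, 0.0155, 0.1265]
tool_rot: [3.138, 0.002, -3.092]
ft_force: [0.1, 4.2, -4.0]
width: 0.172
grip_force: 68.3
```

{"method": "step_arm", "body": {
  "motion": [
    [[0,0,0],[0,0,0],1],
    [[0,0,0],[0,0,0],1],
    [[0,0,0],[-0.3,0,0],1],
    [[0,0,0],[-0.5,0,0],1],
    [[0,0,0],[0,0,0],1]
  ]
}}

```text
time: 11.18
position: [0.5774, 0.0151, 0.1266]
tool_rot: [3.139, 0.005, -3.092]
ft_force: [5.3, 4.2, -8.8]
width: 0.169
grip_force: 68.7
```

{"method": "step_arm", "body": {
  "motion": [
    [[0,0,0],[-0.9,-0.05,0],1],
    [[0,0,0],[-1.2,-0.055,0],1],
    [[0,0,0],[-1.2,-0.055,0],1],
    [[0,0,0],[-1.2,-0.055,0],1],
    [[0,0,0],[-1.2,-0.055,0],1]
  ]
}}

```text
time: 11.6
position: [0.5211, 0.012, 0.1266]
tool_rot: [3.14, 0.007, -3.093]
ft_force: [6.9, 3.7, -11.3]
width: 0.169
grip_force: 69.0
```

{"method": "step_arm", "body": {
  "motion": [
    [[0,0,0],[-1.2,-0.055,0],1],
    [[0,0,0],[-1.2,-0.055,0],1],
    [[0,0,0],[-1.2,-0.055,0],1],
    [[0,0,0],[-0.9,-0.04,0],1],
    [[0,0,0],[-0.4,0,0],1]
  ]
}}

```text
time: 12.02
position: [0.4712, 0.0092, 0.1266]
tool_rot: [3.141, 0.006, -3.093]
ft_force: [6.5, 0.8, -13.2]
width: 0.173
grip_force: 68.8
```

{"method": "step_arm", "body": {
  "motion": [
    [[0,0,0],[0,0,0],1],
    [[0,0,0],[0,0,0],1]
  ]
}}

```text
time: 12.18
position: [0.4707, 0.0092, 0.1266]
tool_rot: [3.141, 0.004, -3.093]
ft_force: [2.5, 1.9, -7.6]
width: 0.173
grip_force: 69.5
```

```bash
python3 - <<'E'
from h import *
s=robot.sense(); print(s['position'],s['tool_rot'],s['ft_force'],s['width'])
im,d,T=snap('scene','s5.png'); cv2.imwrite('pics/s5c.png',cv2.resize(im[130:300,220:400][:,:,::-1],None,fx=3.5,fy=3.5))
for t in ['gate_knob','pan_grip']: print(t,spots('scene',t,T,14,0.15))
E
```

```text
[0.47070398 0.00918522 0.12655535] [ 3.141266    0.00360456 -3.09331743] [ 2.451315    1.92752617 -7.61343638] 0.17334825667214468
gate_knob [(0.61, array([0.4652, 0.0059, 0.1251]))]
pan_grip [(0.73, array([ 0.6268, -0.0349,  0.1011]))]
```

View pics/s5c.png

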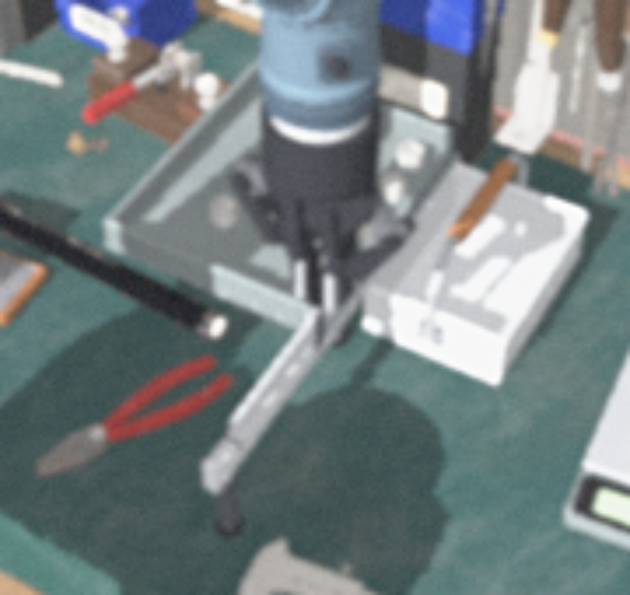

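{"method": "step_arm", "body": {
  "motion": [
    [[0,0,0],[0,0,0],3.6],
    [[0,0,0],[0,0,0],3.6],
    [[0,0,0],[0,0,0],3.6],
    [[0,0,0],[0,0,0],3.6],
    [[0,0,0],[0,0,2],3.6]
  ]
}}

```text
time: 12.75
position: [0.4663, 0.0092, 0.1427]
tool_rot: [3.141, -0.007, -3.094]
ft_force: [-0.7, 0.3, -0.2]
width: 0.426
grip_force: 0.0
```

{"method": "step_arm", "body": {
  "motion": [
    [[0,0,0],[0,0,3.5],5],
    [[0,0,0],[0,0.5,3.5],5],
    [[0,0,0],[0.5,1.5,3.5],5],
    [[0,0,0],[0.5,1.5,2.5],5],
    [[0,0,0],[0,0,0],5]
  ]
}}

```text
time: 13.17
position: [0.4825, 0.0456, 0.2813]
tool_rot: [3.141, 0.011, -3.091]
ft_force: [0.3, -0.4, -0.6]
width: 0.585
grip_force: 0.0
```

```bash
python3 - <<'E'
from h import *
s=robot.sense(); print(s['position'],s['tool_rot'],s['ft_force'],s['width'])
im,d,T=snap('wrist','w6.png')
for t in ['gate_knob','pan_grip','outlet','nut_1_c']: print(t,spots('wrist',t,T,14,0.15))
np.savez('w6.npz',d=d,T=T)
im,d,T=snap('top'); print(spots('top','straightedge_grip',T),spots('top','rest_top',T))
P=cloud('top',d,T); G=P[(abs(P[:,0]-.41)<.06)&(abs(P[:,1]-.33)<.1)&(P[:,2]>.07)&(P[:,2]<.1)]
print('se',len(G),G.mean(0),cv2.minAreaRect((G[:,:2]*1000).astype(np.float32)),np.percentile(G[:,2],[50,95]))
E
```

```text
[0.48252636 0.04560417 0.28127141] [ 3.14145858  0.01052474 -3.09145636] [ 0.32428661 -0.37500753 -0.60846626] 0.584890188878013
gate_knob [(0.66, array([0.6138, 0.0341, 0.082 ]))]
pan_grip [(0.61, array([0.6542, 0.0435, 0.0876]))]
outlet [(0.93, array([0.6209, 0.0094, 0.0771]))]
nut_1_c [(0.72, array([0.5278, 0.0314, 0.0856]))]
[(0.69, array([0.408 , 0.3252, 0.0699]))] [(0.69, array([0.4175, 0.3292, 0.0102])), (0.28, array([0.6513, 0.0404, 0.0868]))]
se 161 [0.40589371 0.32601066 0.08271575] ((405.9429931640625, 327.1484375), (14.105985641479492, 73.05017852783203), 10.735893249511719) [0.08293569 0.08735561]
```

View pics/w6.png

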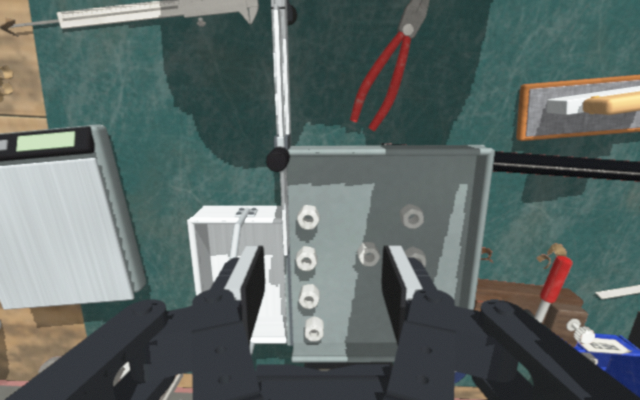

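{"method": "step_arm", "body": {
  "motion": [
    [[0,0,-0.12],[-0.6,2.3,-0.1],5],
    [[0,0,-0.12],[-0.6,2.3,-0.1],5],
    [[0,0,-0.12],[-0.6,2.3,-0.1],5],
    [[0,0,-0.12],[-0.6,2.3,-0.1],5],
    [[0,0,-0.12],[-0.6,2.3,-0.1],5]
  ]
}}

```text
time: 13.98
position: [0.4483, 0.1596, 0.2695]
tool_rot: [-3.141, -0.001, 2.583]
ft_force: [0.6, -0.3, 0.4]
width: 0.584
grip_force: 0.0
```

{"method": "step_arm", "body": {
  "motion": [
    [[0,0,-0.12],[-0.6,2.3,-0.1],5],
    [[0,0,-0.12],[-0.6,2.3,-0.1],5],
    [[0,0,-0.12],[-0.6,2.3,-0.1],5],
    [[0,0,-0.12],[-0.6,2.3,-0.1],5],
    [[0,0,-0.12],[-0.6,2.3,-0.1],5]
  ]
}}

```text
time: 14.4
position: [0.4183, 0.2747, 0.2645]
tool_rot: [-3.14, 0.0, 1.983]
ft_force: [1.2, 0.5, 0.8]
width: 0.584
grip_force: 0.0
```

{"method": "step_arm", "body": {
  "motion": [
    [[0,0,-0.12],[-0.6,2.3,-0.1],5],
    [[0,0,-0.11],[-0.6,2.3,-0.1],5],
    [[0,0,0],[0,0,0],5],
    [[0,0,0],[0,0,0],5]
  ]
}}

```text
time: 14.73
position: [0.4065, 0.3203, 0.2624]
tool_rot: [-3.14, 0.001, 1.763]
ft_force: [0.1, -0.9, 0.7]
width: 0.583
grip_force: 0.0
```

```bash
python3 - <<'E'
from h import *
s=robot.sense(); print(s['position'],s['tool_rot'],s['ft_force'],s['width'])
im,d,T=snap('wrist','w7.png')
for t in ['straightedge_grip','rest_top']: print(t,spots('wrist',t,T,14,0.15))
P=cloud('wrist',d,T); I=(abs(P[:,0]-.41)<.06)&(abs(P[:,1]-.33)<.12)
G=P[I&(P[:,2]>.07)&(P[:,2]<.1)]
print('se',len(G),G.mean(0),cv2.minAreaRect((G[:,:2]*1000).astype(np.float32)),np.percentile(G[:,2],[50,95]))
B=P[I&(abs(P[:,2]-.014)<.006)]; print('board',cv2.minAreaRect((B[:,:2]*1000).astype(np.float32)),np.median(B[:,2]))
E
```

```text
[0.40646169 0.32034407 0.26241082] [-3.14011435e+00  1.00731678e-03  1.76282645e+00] [ 0.1089831  -0.90337125  0.73842966] 0.5825708262122827
straightedge_grip [(0.92, array([0.4045, 0.326 , 0.0665]))]
rest_top [(0.89, array([0.4197, 0.331 , 0.0142]))]
se 1303 [0.40655127 0.33004182 0.08171875] ((406.90460205078125, 329.04058837890625), (13.539567947387695, 72.37020111083984), 10.953682899475098) [0.08196109 0.08342871]
board ((429.7236022949219, 330.95751953125), (87.26924133300781, 249.5360107421875), 7.347678184509277) 0.012209468714363236
```

View pics/w7.png

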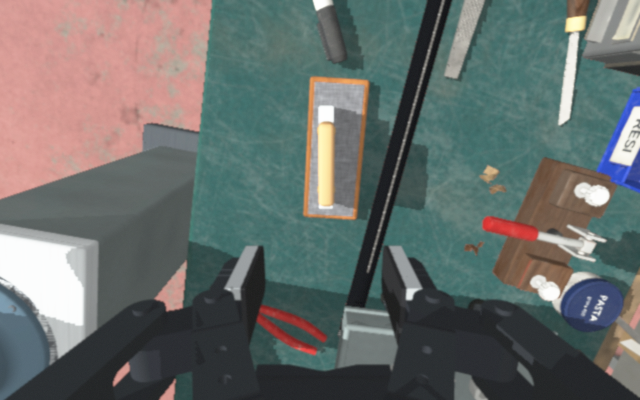

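```bash
python3 - <<'E'
from h import *
im,d,T=snap('wrist')
c=pix2z('wrist',T,[(311,78),(368,80),(357,219),(304,216)],.013); print(c,c.mean(0))
P=cloud('wrist',d,T).reshape(-1,3)
for u,v in [(395,190),(415,120),(425,80)]:
    m=np.zeros(d.shape,bool); m[v,u]=1; print(cloud('wrist',d,T,m))
E
```

```text
[[0.3799 0.3986 0.013 ]
 [0.436  0.4074 0.013 ]
 [0.4567 0.2618 0.013 ]
 [0.3983 0.2542 0.013 ]] [0.417725 0.3305   0.013   ]
[[0.4888094  0.30325656 0.01778086]]
[[0.49110693 0.37848615 0.0167809 ]]
[[0.49051451 0.41775    0.01785395]]
```

{"method": "step_arm", "body": {
  "motion": [
    [[0,0,0],[0,0.9,-3],4.5],
    [[0,0,0],[0,0,-4],4.5],
    [[0,0,0],[0,0,-4],4.5],
    [[0,0,0],[0,0,-4],4.5],
    [[0,0,0],[0,0,-3],4.5]
  ]
}}

```text
time: 15.35
position: [0.4062, 0.3273, 0.0806]
tool_rot: [-3.14, 0.001, 1.759]
ft_force: [-0.8, -0.4, 1.2]
width: 0.525
grip_force: 0.0
```

{"method": "step_arm", "body": {
  "motion": [
    [[0,0,0],[0,0,-1.6],4.5],
    [[0,0,0],[0,0,0],4.5],
    [[0,0,0],[0,0,0],4.5],
    [[0,0,0],[0,0,0],1],
    [[0,0,0],[0,0,0],0.8]
  ],
  "newtons": 80
}}

```text
time: 15.77
position: [0.4089, 0.3298, 0.0694]
tool_rot: [3.138, -0.001, 1.759]
ft_force: [0.2, -0.3, 0.3]
width: 0.253
grip_force: 0.0
```

{"method": "step_arm", "body": {
  "motion": [
    [[0,0,0],[0,0,0],0.8],
    [[0,0,0],[0,0,0],0.8],
    [[0,0,0],[0,0,0],0.8],
    [[0,0,0],[0,0,0],0.8],
    [[0,0,0],[0,0,0],0.8]
  ]
}}

```text
time: 16.18
position: [0.4089, 0.33, 0.0694]
tool_rot: [3.137, -0.001, 1.76]
ft_force: [-0.8, 0.2, 7.8]
width: 0.151
grip_force: 79.0
```

{"method": "step_arm", "body": {
  "motion": [
    [[0,0,0],[0,0,1.0],0.8],
    [[0,0,0],[0,0,2.5],0.8],
    [[0,0,0],[0,0,3],0.8],
    [[0,0,0],[0,0,3],0.8],
    [[0,0,0],[0,0,2],0.8]
  ],
  "newtons": 100
}}

```text
time: 16.6
position: [0.4074, 0.3294, 0.1856]
tool_rot: [3.139, -0.001, 1.76]
ft_force: [1.0, 0.2, -2.9]
width: 0.146
grip_force: 97.6
```

{"method": "step_arm", "body": {
  "motion": [
    [[0,0,-0.03],[0.5,-1.5,0],0.8],
    [[0,0,-0.03],[1,-2.6,0],0.8],
    [[0,0,-0.03],[1.1,-2.9,0],0.8],
    [[0,0,-0.03],[1.1,-2.9,0],0.8],
    [[0,0,-0.022],[1.1,-2.9,0],0.8]
  ]
}}

```text
time: 17.02
position: [0.4548, 0.1999, 0.1829]
tool_rot: [-3.141, -0.0, 1.617]
ft_force: [0.9, 0.2, -2.2]
width: 0.145
grip_force: 97.7
```

{"method": "step_arm", "body": {
  "motion": [
    [[0,0,0],[1.1,-2.9,0],0.8],
    [[0,0,0],[1,-2.6,0],0.8],
    [[0,0,0],[0.7,-1.6,0],0.8],
    [[0,0,0],[0,0,0],0.8],
    [[0,0,0],[0,0,0],0.8]
  ]
}}

```text
time: 17.43
position: [0.483, 0.1295, 0.1827]
tool_rot: [-3.141, -0.001, 1.616]
ft_force: [-0.9, -0.1, -1.5]
width: 0.142
grip_force: 97.7
```

```bash
python3 - <<'E'
from h import *
s=robot.sense(); print(s['position'],s['tool_rot'],s['ft_force'],s['width'])
im,d,T=snap('top','t8.png'); P=cloud('top',d,T)
I=(P[:,0]>.45)&(P[:,0]<.68)&(P[:,1]>.0)&(P[:,1]<.21)&(P[:,2]>.088)&(P[:,2]<.0985)
print(robot.sense()['time'])
im,d,T=snap('wrist','w8.png'); np.savez('w8.npz',d=d,T=T)
for t in ['straightedge_grip','nut_1_c','tray_floor']: print(t,spots('wrist',t,T,14,0.1))
E
```

```text
[0.48297386 0.12947551 0.18266748] [-3.14119376e+00 -5.38462176e-04  1.61584943e+00] [-0.90427144 -0.06961362 -1.47009453] 0.1417010267778914
17.4833
straightedge_grip [(0.59, array([0.4795, 0.1282, 0.1764])), (0.25, array([0.5785, 0.094 , 0.0816]))]
nut_1_c []
tray_floor [(0.91, array([0.5808, 0.0949, 0.0828]))]
```

View pics/w8.png

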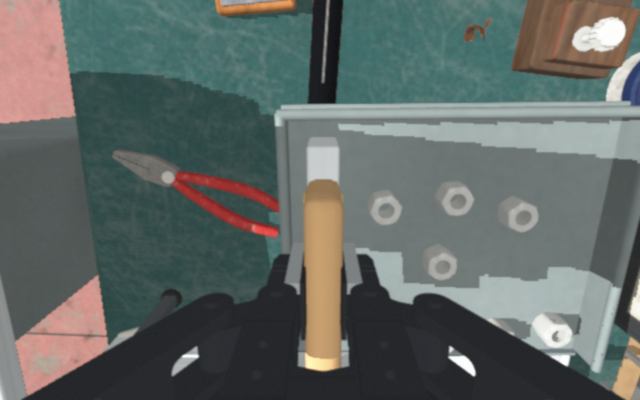

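```bash
cat >> h.py <<'E'
O=np.array([.579,.097]); yw=.047; RT=np.array([[np.cos(yw),-np.sin(yw)],[np.sin(yw),np.cos(yw)]])
def w2t(p): return (np.atleast_2d(p)[:,:2]-O)@RT
def nutfind(name,d,T,lo=.089,hi=.099):
    P=cloud(name,d,T); q=w2t(P); I=(q[:,0]>-.113)&(q[:,0]<.094)&(q[:,1]>-.088)&(q[:,1]<.094)&(P[:,2]>lo)&(P[:,2]<hi)
    q=q[I]; im=np.zeros((200,230),np.uint8); ij=((q+[.12,.1])*1000).astype(int); im[ij[:,1],ij[:,0]]=1
    im=cv2.morphologyEx(im,cv2.MORPH_CLOSE,np.ones((4,4))); n,l,st,c=cv2.connectedComponentsWithStats(im)
    return [(round(c[i][0]-120),round(c[i][1]-100),int(st[i][4]),int(st[i][2]),int(st[i][3])) for i in range(1,n) if st[i][4]>40]
E
python3 - <<'E'
from h import *
for f in ['w1','w6','w8']:
    a=np.load(f+'.npz'); print(f,nutfind('wrist',a['d'],a['T']))
T=np.load('w8.npz')['T']; print(w2t(pix2z('wrist',T,[(385,208),(456,198),(518,214),(441,262)],.095))*1000)
print(w2t(pix2z('wrist',T,[(280,106),(288,235)],.102))*1000)
E
```

```text
w1 [(-63, -81, 126, 109, 3), (52, -80, 78, 78, 1), (-11, -63, 244, 22, 20), (-54, -61, 244, 20, 22), (31, -61, 229, 20, 21), (94, 25, 242, 3, 164), (70, -56, 245, 22, 20), (-16, -3, 257, 20, 22), (32, 32, 236, 21, 22), (-55, 36, 246, 21, 21), (-10, 42, 253, 22, 20), (-76, 94, 74, 73, 2)]
w6 [(-64, -81, 87, 78, 2), (94, -16, 169, 3, 110), (-11, -64, 259, 21, 22), (-54, -61, 256, 21, 22), (31, -61, 259, 20, 22), (70, -56, 253, 21, 20), (-16, -3, 253, 21, 22), (-55, 36, 256, 21, 20), (-15, 45, 118, 17, 20), (-69, 94, 119, 99, 2)]
w8 [(93, 21, 409, 4, 172), (70, -56, 282, 22, 21), (-16, -2, 273, 21, 23), (32, 32, 272, 21, 23), (-55, 37, 261, 22, 21), (-11, 43, 274, 22, 21)]
[[-55.87790327  37.96722174]
 [-12.02188897  44.51397742]
 [ 28.12922538  34.01597683]
 [-17.38078524   0.81749895]]
[[-118.81916655  100.29319848]
 [-116.46225316   22.69677485]]
```

{"method": "step_arm", "body": {
  "motion": [
    [[0,0,0],[0,0,-1.5],0.8],
    [[0,0,0],[0,0,-1.5],0.8],
    [[0,0,0],[0,0,-1.0],0.8],
    [[0,0,0],[0,0,-0.6],0.8],
    [[0,0,0],[0,0,0],0.8]
  ]
}}

```text
time: 18.1
position: [0.4824, 0.1305, 0.1361]
tool_rot: [-3.141, 0.0, 1.619]
ft_force: [-0.3, 0.3, -1.2]
width: 0.143
grip_force: 97.7
```

{"method": "step_arm", "body": {
  "motion": [
    [[0,0,0],[0.5,0.02,0],0.8],
    [[0,0,0],[0.9,0.04,0],0.8],
    [[0,0,0],[0.9,0.04,0],0.8],
    [[0,0,0],[0.9,0.04,0],0.8],
    [[0,0,0],[0.9,0.04,0],0.8]
  ]
}}

```text
time: 18.52
position: [0.5257, 0.1319, 0.1364]
tool_rot: [3.141, -0.0, 1.618]
ft_force: [0.8, -0.4, -2.1]
width: 0.145
grip_force: 97.7
```

{"method": "step_arm", "body": {
  "motion": [
    [[0,0,0],[0.9,0.04,0],0.8],
    [[0,0,0],[0.9,0.04,0],0.8],
    [[0,0,0],[0.9,0.04,0],0.8],
    [[0,0,0],[0.9,0.04,0],0.8],
    [[0,0,0],[0.9,0.04,0],0.8]
  ]
}}

```text
time: 18.93
position: [0.5701, 0.1338, 0.1361]
tool_rot: [-3.141, 0.0, 1.617]
ft_force: [-1.6, -1.6, -1.5]
width: 0.141
grip_force: 97.9
```

{"method": "step_arm", "body": {
  "motion": [
    [[0,0,0],[0.3,0.02,0],0.8],
    [[0,0,0],[0,0,0],0.8]
  ]
}}

```text
time: 19.1
position: [0.5733, 0.134, 0.1361]
tool_rot: [3.141, -0.0, 1.617]
ft_force: [-0.2, 0.2, -1.6]
width: 0.145
grip_force: 97.9
```

```bash
python3 - <<'E'
from h import *
s=robot.sense(); print(s['position'],s['tool_rot'],s['ft_force'],s['width'],w2t(s['position']))
im,d,T=snap('wrist'); print(nutfind('wrist',d,T))
E
```

```text
[0.57333344 0.13403889 0.13610635] [ 3.14098625e+00 -1.65425658e-05  1.61737616e+00] [-0.17562213  0.22817524 -1.60745787] 0.14545605817683402 [[-0.00392012  0.03726422]]
[(93, 45, 262, 3, 112), (25, 41, 760, 37, 42)]
```

{"method": "step_arm", "body": {
  "motion": [
    [[0,0,0],[-0.5,0,1.5],0.8],
    [[0,0,0],[-0.5,0,2.0],0.8],
    [[0,0,0],[-1.5,-1,1],0.8],
    [[0,0,0],[-2,-1.8,0],0.8],
    [[0,0,0],[-2,-2,0],0.8]
  ]
}}

```text
time: 19.57
position: [0.5071, 0.0862, 0.1823]
tool_rot: [3.139, -0.0, 1.62]
ft_force: [-0.1, -1.2, -1.6]
width: 0.144
grip_force: 98.0
```

{"method": "step_arm", "body": {
  "motion": [
    [[0,0,0],[-2,-2,0],0.8],
    [[0,0,0],[0,0,-1],0.8],
    [[0,0,0],[0,0,-1.5],0.8],
    [[0,0,0],[0,0,-1.5],0.8],
    [[0,0,0],[0,0,-0.5],0.8]
  ]
}}

```text
time: 19.98
position: [0.486, 0.0661, 0.1354]
tool_rot: [-3.14, 0.0, 1.618]
ft_force: [-11.8, -0.8, 39.4]
width: 0.143
grip_force: 103.5
```

{"method": "step_arm", "body": {
  "motion": [
    [[0,0,0],[0,0,0],0.8],
    [[0,0,0],[0,0,0],0.8]
  ]
}}

```text
time: 20.15
position: [0.487, 0.0663, 0.1363]
tool_rot: [-3.141, -0.0, 1.618]
ft_force: [-0.1, -0.0, -1.3]
width: 0.147
grip_force: 98.2
```

```bash
python3 - <<'E'
from h import *
s=robot.sense(); print(s['position'],s['tool_rot'],s['ft_force'],s['width'],w2t(s['position']))
im,d,T=snap('wrist'); print(nutfind('wrist',d,T))
E
```

```text
[0.48700198 0.06634579 0.13634727] [-3.14147818e+00 -1.57843238e-04  1.61804788e+00] [-0.115149   -0.03034604 -1.33825307] 0.1467294010923715 [[-0.09333665 -0.02629805]]
[(-11, -62, 258, 22, 20), (31, -60, 290, 21, 23), (-52, -56, 140, 19, 17), (68, -56, 252, 19, 20), (13, 0, 295, 21, 22), (23, 39, 899, 41, 42)]
```

{"method": "step_arm", "body": {
  "motion": [
    [[0,0,0],[0.5,0.02,0],0.8],
    [[0,0,0],[0.9,0.04,0],0.8],
    [[0,0,0],[0.9,0.04,0],0.8],
    [[0,0,0],[0.9,0.04,0],0.8],
    [[0,0,0],[0.9,0.04,0],0.8]
  ]
}}

```text
time: 20.62
position: [0.5296, 0.0679, 0.1363]
tool_rot: [3.141, 0.0, 1.618]
ft_force: [-1.1, 0.1, -1.6]
width: 0.144
grip_force: 98.1
```

{"method": "step_arm", "body": {
  "motion": [
    [[0,0,0],[0.9,0.04,0],0.8],
    [[0,0,0],[0.9,0.04,0],0.8],
    [[0,0,0],[0.9,0.04,0],0.8],
    [[0,0,0],[0.9,0.04,0],0.8],
    [[0,0,0],[0.9,0.04,0],0.8]
  ]
}}

```text
time: 21.03
position: [0.574, 0.0699, 0.136]
tool_rot: [-3.141, 0.0, 1.618]
ft_force: [-0.8, 0.5, -1.0]
width: 0.145
grip_force: 98.1
```

{"method": "step_arm", "body": {
  "motion": [
    [[0,0,0],[0.2,0.02,0],0.8],
    [[0,0,0],[0,0,0],0.8],
    [[0,0,0],[-0.4,0,0],0.8]
  ]
}}

```text
time: 21.28
position: [0.5718, 0.0701, 0.1362]
tool_rot: [3.141, 0.0, 1.618]
ft_force: [0.0, 0.1, -2.2]
width: 0.146
grip_force: 98.1
```

```bash
python3 - <<'E'
from h import *
s=robot.sense(); print(s['position'],s['tool_rot'],s['ft_force'],s['width'],w2t(s['position']))
im,d,T=snap('wrist'); print(nutfind('wrist',d,T))
E
```

```text
[0.5717661  0.07005144 0.13617555] [3.14102634e+00 2.20573744e-05 1.61772660e+00] [ 0.01768538  0.07052771 -2.20725836] 0.14619368296363128 [[-0.00849203 -0.02657893]]
[(93, 15, 309, 3, 161), (55, -55, 658, 62, 21), (13, 0, 277, 20, 22), (23, 39, 855, 40, 42)]
```

{"method": "step_arm", "body": {
  "motion": [
    [[0,0,0],[-0.3,0,1.5],0.8],
    [[0,0,0],[0,0,2.0],0.8],
    [[0,0,0.12],[0.2,0.5,1.5],0.8],
    [[0,0,0.12],[0.4,1,0],0.8],
    [[0,0,0.12],[0.4,1,0],0.8]
  ]
}}

```text
time: 21.75
position: [0.5785, 0.0951, 0.1881]
tool_rot: [3.139, 0.001, 1.983]
ft_force: [0.1, -0.2, -1.8]
width: 0.143
grip_force: 98.2
```

{"method": "step_arm", "body": {
  "motion": [
    [[0,0,0.12],[0.4,1,0],0.8],
    [[0,0,0.12],[0.4,1,0],0.8],
    [[0,0,0.12],[0.4,1,0],0.8],
    [[0,0,0.12],[0.4,1,0],0.8],
    [[0,0,0.12],[0.4,1,0],0.8]
  ]
}}

```text
time: 22.17
position: [0.5974, 0.1455, 0.1864]
tool_rot: [-3.141, -0.001, 2.584]
ft_force: [0.1, 0.4, -1.9]
width: 0.145
grip_force: 98.2
```

{"method": "step_arm", "body": {
  "motion": [
    [[0,0,0.12],[0.4,1,0],0.8],
    [[0,0,0.12],[0.4,1,0],0.8],
    [[0,0,0.12],[0.4,1,0],0.8],
    [[0,0,0.12],[0.4,0.2,0],0.8],
    [[0,0,0.121],[0.4,0,0],0.8]
  ]
}}

```text
time: 22.58
position: [0.6174, 0.178, 0.1863]
tool_rot: [3.141, -0.001, -3.097]
ft_force: [0.2, -0.3, -1.8]
width: 0.141
grip_force: 98.2
```

{"method": "step_arm", "body": {
  "motion": [
    [[0,0,0],[0,0,0],0.8],
    [[0,0,0],[0,0,0],0.8]
  ]
}}

```text
time: 22.75
position: [0.6175, 0.177, 0.1862]
tool_rot: [-3.142, -0.001, -3.107]
ft_force: [-0.3, 1.3, -1.7]
width: 0.146
grip_force: 98.2
```

```bash
python3 - <<'E'
from h import *
s=robot.sense(); print(s['position'],s['tool_rot'],s['ft_force'],s['width'],w2t(s['position']))
im,d,T=snap('wrist','w9.png'); print(nutfind('wrist',d,T))
E
```

```text
[0.61752253 0.17703006 0.1862214 ] [-3.14158947e+00 -6.89568906e-04 -3.10738903e+00] [-0.30875192  1.27347924 -1.68048547] 0.1463429655541771 [[0.04224002 0.07813179]]
[(-50, -81, 177, 58, 4), (94, -10, 171, 2, 118), (42, -57, 1120, 79, 27), (13, 0, 269, 20, 23), (23, 39, 833, 40, 42)]
```

View pics/w9.png

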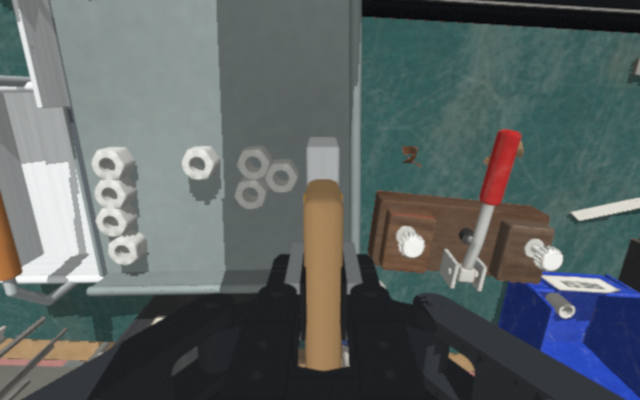

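{"method": "step_arm", "body": {
  "motion": [
    [[0,0,0.012],[-0.3,0,-1.5],0.8],
    [[0,0,0],[0,0,-1.5],0.8],
    [[0,0,0],[0,0,-1.0],0.8],
    [[0,0,0],[0,0,-0.6],0.8],
    [[0,0,0],[0,0,-0.35],0.8]
  ]
}}

```text
time: 23.22
position: [0.6142, 0.1768, 0.1358]
tool_rot: [-3.141, -0.002, -3.093]
ft_force: [0.0, 0.4, -1.4]
width: 0.145
grip_force: 98.2
```

{"method": "step_arm", "body": {
  "motion": [
    [[0,0,0],[0,0,0],0.8],
    [[0,0,0],[0.02,-0.5,0],0.8],
    [[0,0,0],[0.04,-0.8,0],0.8],
    [[0,0,0],[0.04,-0.8,0],0.8],
    [[0,0,0],[0.04,-0.8,0],0.8]
  ]
}}

```text
time: 23.63
position: [0.617, 0.1473, 0.1375]
tool_rot: [3.141, 0.001, -3.093]
ft_force: [-0.5, 0.2, -1.1]
width: 0.146
grip_force: 98.2
```

{"method": "step_arm", "body": {
  "motion": [
    [[0,0,0],[0.04,-0.8,0],0.8],
    [[0,0,0],[0.04,-0.8,0],0.8],
    [[0,0,0],[0.04,-0.8,0],0.8],
    [[0,0,0],[0.04,-0.8,0],0.8],
    [[0,0,0],[0.04,-0.8,0],0.8]
  ]
}}

```text
time: 24.05
position: [0.6185, 0.1071, 0.1368]
tool_rot: [3.141, -0.0, -3.093]
ft_force: [-0.7, 0.9, -1.8]
width: 0.143
grip_force: 98.2
```

```bash
python3 - <<'E'
from h import *
s=robot.sense(); print(s['position'],s['tool_rot'],s['ft_force'],s['width'],w2t(s['position']))
im,d,T=snap('wrist'); print(nutfind('wrist',d,T))
E
```

```text
[0.61846266 0.10714298 0.13678501] [ 3.14136852e+00 -1.82384447e-04 -3.09268368e+00] [-0.68236568  0.94290724 -1.82128484] 0.14326140692683229 [[0.03989562 0.00827772]]
[(-43, -81, 125, 48, 3), (39, -58, 1021, 74, 27), (14, -15, 1067, 62, 53), (-24, 94, 120, 103, 2)]
```

{"method": "step_arm", "body": {
  "motion": [
    [[0,0,0],[0.04,-0.8,0],0.8],
    [[0,0,0],[0.04,-0.8,0],0.8],
    [[0,0,0],[0.04,-0.8,0],0.8],
    [[0,0,0],[0.03,-0.6,0],0.8],
    [[0,0,0],[0.03,-0.6,0],0.8]
  ]
}}

```text
time: 24.52
position: [0.6203, 0.0714, 0.1368]
tool_rot: [3.141, -0.0, -3.093]
ft_force: [0.1, 2.0, -2.3]
width: 0.143
grip_force: 98.2
```

```bash
python3 - <<'E'
from h import *
s=robot.sense(); print(s['position'],s['tool_rot'],s['ft_force'],s['width'],w2t(s['position']))
im,d,T=snap('wrist','w10.png'); print(nutfind('wrist',d,T))
E
```

```text
[0.62028634 0.07141319 0.13675189] [ 3.14133396e+00 -1.52190829e-04 -3.09251534e+00] [ 0.09210129  1.98787906 -2.25863469] 0.14279914687794487 [[ 0.04003861 -0.0274983 ]]
[(24, -58, 2001, 92, 66), (-47, -81, 80, 48, 3), (93, 81, 81, 3, 28), (-12, 94, 172, 135, 2)]
```

View pics/w10.png

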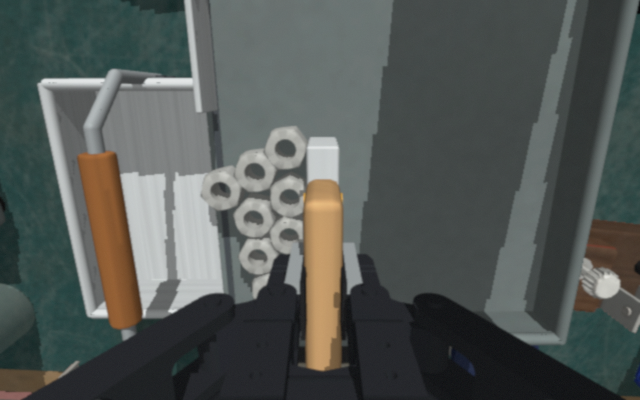

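```bash
python3 - <<'E'
from h import *
T=cam2world('wrist'); print(w2t(pix2z('wrist',T,[(286,147),(256,170),(221,188)],.095))*1000, 'gate end',w2t(pix2z('wrist',T,[(207,110)],.105))*1000,'bar end top',w2t(pix2z('wrist',T,[(310,138),(337,138)],.116))*1000)
E
```

```text
[[ -6.21786443 -47.05983597]
 [  4.80206098 -61.79385253]
 [ 13.79253301 -79.23550993]] gate end [[-23.56494039 -79.58073626]] bar end top [[-13.05999507 -35.02508428]
 [-13.04263324 -24.01374019]]
```

{"method": "step_arm", "body": {
  "motion": [
    [[0,0,0.05],[0.03,-0.5,0],0.8],
    [[0,0,0.05],[0.03,-0.5,0],0.8],
    [[0,0,0],[0.03,-0.6,0],0.8],
    [[0,0,0],[0.03,-0.6,0],0.8],
    [[0,0,0],[0.03,-0.6,0],0.8]
  ]
}}

```text
time: 24.98
position: [0.6218, 0.0436, 0.1368]
tool_rot: [3.141, -0.0, -2.993]
ft_force: [-0.0, 1.2, -1.7]
width: 0.146
grip_force: 98.2
```

```bash
python3 - <<'E'
from h import *
s=robot.sense(); print(s['position'],s['tool_rot'],s['ft_force'],s['width'],w2t(s['position']))
im,d,T=snap('wrist','w11.png'); print(nutfind('wrist',d,T))
E
```

```text
[0.62180025 0.04364682 0.13679265] [ 3.14145269e+00 -6.44226382e-05 -2.99336193e+00] [-0.03513009  1.16637779 -1.71704569] 0.14552418391099756 [[ 0.04024631 -0.05530514]]
[(21, -78, 963, 71, 33), (-44, -81, 45, 45, 1), (92, 81, 101, 14, 33), (28, 94, 99, 92, 2)]
```

View pics/w11.png

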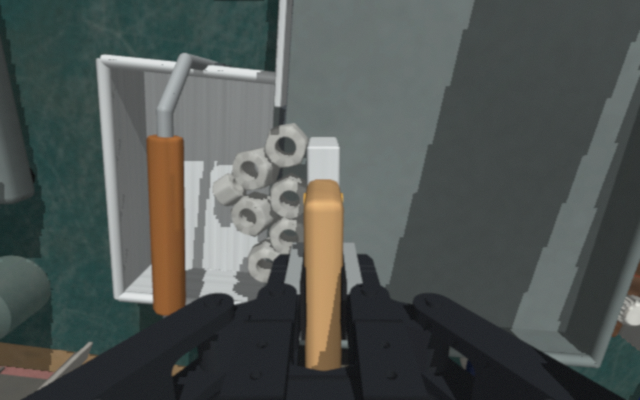

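{"method": "step_arm", "body": {
  "motion": [
    [[0,0,0],[0.02,-0.4,0],0.8],
    [[0,0,0],[0.02,-0.4,0],0.8],
    [[0,0,0],[0.02,-0.4,0],0.8],
    [[0,0,0],[0.02,-0.4,0],0.8],
    [[0,0,0],[0.02,-0.4,0],0.8]
  ]
}}

```text
time: 25.45
position: [0.6229, 0.0236, 0.1369]
tool_rot: [-3.141, 0.0, -2.992]
ft_force: [0.7, 0.3, -1.8]
width: 0.144
grip_force: 98.4
```

{"method": "step_arm", "body": {
  "motion": [
    [[0,0,-0.025],[0.02,-0.3,0],0.8],
    [[0,0,-0.025],[0.02,-0.3,0],0.8],
    [[0,0,-0.025],[0,-0.1,0],0.8],
    [[0,0,-0.025],[0,0,0],0.8],
    [[0,0,0],[0,0,0],0.8]
  ]
}}

```text
time: 25.87
position: [0.6232, 0.0171, 0.1368]
tool_rot: [3.141, -0.0, -3.094]
ft_force: [0.4, 0.7, -1.5]
width: 0.143
grip_force: 98.3
```

```bash
python3 - <<'E'
from h import *
s=robot.sense(); print(s['position'],s['tool_rot'],s['ft_force'],s['width'],w2t(s['position']))
im,d,T=snap('wrist','w12.png'); print(nutfind('wrist',d,T))
P=cloud('wrist',d,T); q=w2t(P)
I=(abs(q[:,0]-.0375)<.073)&(q[:,1]<-.079)&(q[:,1]>-.188)&(P[:,2]>.008)&(P[:,2]<.045)
im=np.zeros((120,160),np.uint8); ij=((q[I]+[.04,.19])*1000).astype(int); im[ij[:,1].clip(0,119),ij[:,0].clip(0,159)]=1
n,l,st,c=cv2.connectedComponentsWithStats(cv2.morphologyEx(im,cv2.MORPH_CLOSE,np.ones((3,3)))); print('in pan',[(c[i].round()-[40,190],st[i][4]) for i in range(1,n) if st[i][4]>25])
m=robot.masks_of('wrist','nut_1_c'); print('masks',[(round(x['confidence'],2),np.argwhere(x['pixels']).mean(0).round()[::-1],int(x['pixels'].sum())) for x in m])
E
```

```text
[0.62317965 0.01709321 0.13678595] [ 3.14134494e+00 -8.05940663e-05 -3.09394663e+00] [ 0.41619987  0.67136324 -1.51608888] 0.14302687289100385 [[ 0.04037663 -0.08189423]]
[(93, 56, 208, 3, 84)]
in pan [(array([  40., -187.]), np.int32(334)), (array([  46., -119.]), np.int32(1185)), (array([  12., -118.]), np.int32(269)), (array([ -22., -113.]), np.int32(341)), (array([  53., -103.]), np.int32(171))]
masks [(0.95, array([258., 204.]), 656), (0.7, array([278., 189.]), 588), (0.56, array([273., 155.]), 696)]
```

{"method": "step_arm", "body": {
  "motion": [
    [[0,0,0],[0,0.3,1.0],0.8],
    [[0,0,0],[0,1,2.5],0.8],
    [[0,0,0],[0,1.5,3],0.8],
    [[0,0,0],[-0.5,2,2.5],0.8],
    [[0,0,0],[-0.5,1,1],0.8]
  ]
}}

```text
time: 26.38
position: [0.6149, 0.0772, 0.2418]
tool_rot: [3.141, 0.007, -3.091]
ft_force: [0.7, 0.5, -1.0]
width: 0.146
grip_force: 98.4
```

{"method": "step_arm", "body": {
  "motion": [
    [[0,0,0],[-1.5,0,0],0.8],
    [[0,0,0],[0,0,0],0.8],
    [[0,0,0],[0,0,0],0.8]
  ]
}}

```text
time: 26.63
position: [0.5975, 0.0754, 0.2368]
tool_rot: [-3.141, -0.001, -3.092]
ft_force: [-0.6, 0.0, -2.5]
width: 0.149
grip_force: 98.4
```

```bash
cat >> h.py <<'E'
def panlook(name,d,T,c=(.0375,-.133)):
    P=cloud(name,d,T); q=w2t(P)-c
    I=(abs(q[:,0])<.08)&(abs(q[:,1])<.062)
    r=P[I&(P[:,2]>.043)&(P[:,2]<.053)]; print('rim',np.round(w2t(r).mean(0)*1000),cv2.minAreaRect((w2t(r)*1000).astype(np.float32)) if len(r)>10 else 0)
    I=(abs(q[:,0])<.071)&(abs(q[:,1])<.052)&(P[:,2]>.011)&(P[:,2]<.042)
    im=np.zeros((120,160),np.uint8); ij=((q[I]+[.08,.06])*1000).astype(int); im[ij[:,1],ij[:,0]]=1
    n,l,st,c=cv2.connectedComponentsWithStats(cv2.morphologyEx(im,cv2.MORPH_CLOSE,np.ones((3,3))))
    print('in pan',[((c[i].round()-[80,60]).tolist(),int(st[i][4])) for i in range(1,n) if st[i][4]>25])
    mm=robot.masks_of(name,'nut_1_c'); print('masks',[(round(x['confidence'],2),np.argwhere(x['pixels']).mean(0).round()[::-1].tolist(),int(x['pixels'].sum())) for x in mm])
E
python3 - <<'E'
from h import *
s=robot.sense(); print(s['position'],w2t(s['position']))
im,d,T=snap('wrist','w13.png'); np.savez('w13.npz',d=d,T=T,im=im); print(nutfind('wrist',d,T)); panlook('wrist',d,T)
for t in ['pan_grip','gate_knob']: print(t,[(a,b,w2t(b)) for a,b in spots('wrist',t,T)])
E
```

```text
[0.59746385 0.07536288 0.2367505 ] [[ 0.01742689 -0.02248071]]
[(-74, -81, 137, 91, 2), (93, 60, 160, 3, 72), (-61, 94, 157, 122, 2)]
rim [  32. -165.] ((38.14404296875, -140.48599243164062), (159.39158630371094, 105.24040985107422), 0.6626919507980347)
in pan [([11.0, 12.0], 1030), ([-26.0, 15.0], 257), ([-58.0, 20.0], 307), ([16.0, 30.0], 88)]
masks [(0.92, [217.0, 196.0], 352)]
pan_grip [(0.91, array([ 0.6222, -0.0318,  0.1006]), array([[ 0.03710092, -0.13068742]]))]
gate_knob []
```

{"method": "step_arm", "body": {
  "motion": [
    [[0,0,-0.115],[-1.38,1.96,0],0.8],
    [[0,0,-0.115],[-1.38,1.96,0],0.8],
    [[0,0,-0.115],[-1.38,1.96,0],0.8],
    [[0,0,-0.115],[-1.38,1.96,0],0.8],
    [[0,0,-0.115],[-1.38,1.96,0],0.8]
  ]
}}

```text
time: 27.25
position: [0.5289, 0.1735, 0.2363]
tool_rot: [-3.141, -0.0, 2.609]
ft_force: [0.8, 0.1, -1.2]
width: 0.149
grip_force: 98.4
```

{"method": "step_arm", "body": {
  "motion": [
    [[0,0,-0.115],[-1.38,1.96,-0.5],0.8],
    [[0,0,-0.115],[-1.38,1.96,-0.5],0.8],
    [[0,0,-0.115],[-1.38,1.96,-0.5],0.8],
    [[0,0,-0.115],[-1.38,1.96,-0.5],0.8],
    [[0,0,-0.115],[-1.38,1.96,-0.5],0.8]
  ]
}}

```text
time: 27.67
position: [0.4598, 0.2717, 0.2112]
tool_rot: [-3.141, -0.0, 2.034]
ft_force: [0.0, -0.1, -1.6]
width: 0.146
grip_force: 98.4
```

{"method": "step_arm", "body": {
  "motion": [
    [[0,0,-0.115],[-1.38,1.96,-0.5],0.8],
    [[0,0,-0.115],[-1.38,1.96,-0.5],0.8],
    [[0,0,-0.113],[-1.4,1.96,0],0.8],
    [[0,0,0],[0,0,0],0.8],
    [[0,0,0],[0,0,0],0.8]
  ]
}}

```text
time: 28.08
position: [0.4183, 0.3304, 0.2014]
tool_rot: [-3.141, 0.001, 1.701]
ft_force: [0.1, 0.9, -1.3]
width: 0.145
grip_force: 98.3
```

```bash
python3 - <<'E'
from h import *
s=robot.sense(); print(s['position'],s['tool_rot'],s['ft_force'],s['width'])
im,d,T=snap('wrist','w14.png'); 
for t in ['rest_top','straightedge_grip']: print(t,spots('wrist',t,T))
im,d,T=snap('top','t14.png'); np.savez('t14.npz',d=d,im=im); panlook('top',d,T)
print(spots('top','pan_grip',T), w2t(spots('top','pan_grip',T)[0][1]))
E
```

```text
[0.41825692 0.33044204 0.20135764] [-3.14121479e+00  6.60630778e-04  1.70059717e+00] [ 0.06542887  0.90454592 -1.31671003] 0.14505461828627614
rest_top []
straightedge_grip [(0.94, array([0.4147, 0.3313, 0.1992]))]
rim [  39. -157.] ((37.808570861816406, -134.2911834716797), (160.7124481201172, 117.40303039550781), 0.7210509777069092)
in pan [([0.0, 15.0], 219), ([-28.0, 15.0], 130), ([26.0, 12.0], 179), ([-61.0, 20.0], 190), ([-12.0, 35.0], 187), ([12.0, 36.0], 188), ([63.0, 39.0], 91)]
masks []
[(0.82, array([ 0.6206, -0.0372,  0.0977]))] [[ 0.03524898 -0.13600628]]
```

{"method": "step_arm", "body": {
  "motion": [
    [[0,0,0],[0,0,-3],0.8],
    [[0,0,0],[0,0,-3.5],0.8],
    [[0,0,0],[0,0,-3],0.8],
    [[0,0,0],[0,0,-2],0.8],
    [[0,0,0],[0,0,-1],0.8]
  ]
}}

```text
time: 28.85
position: [0.4169, 0.3283, 0.0738]
tool_rot: [-3.137, 0.002, 1.697]
ft_force: [-0.2, -0.2, -2.0]
width: 0.146
grip_force: 98.4
```

{"method": "step_arm", "body": {
  "motion": [
    [[0,0,0],[0,0,0],0.8],
    [[0,0,0],[0,0,-0.3],0.8],
    [[0,0,0],[0,0,-0.2],0.8],
    [[0,0,0],[0,0,-0.2],0.8],
    [[0,0,0],[0,0,0],0.8]
  ]
}}

```text
time: 29.27
position: [0.4194, 0.3304, 0.0708]
tool_rot: [3.14, -0.001, 1.698]
ft_force: [-0.2, -0.8, -1.9]
width: 0.142
grip_force: 98.3
```

{"method": "step_arm", "body": {
  "motion": [
    [[0,0,0],[0,0,-0.1],0.8],
    [[0,0,0],[0,0,-0.1],0.8],
    [[0,0,0],[0,0,0],0.8]
  ]
}}

```text
time: 29.52
position: [0.4194, 0.3303, 0.0694]
tool_rot: [3.139, -0.001, 1.698]
ft_force: [-1.0, -1.4, 6.7]
width: 0.148
grip_force: 99.7
```

{"method": "step_arm", "body": {
  "motion": [
    [[0,0,0],[0,0,0],2.5],
    [[0,0,0],[0,0,0],4.5],
    [[0,0,0],[0,0,0],4.5],
    [[0,0,0],[0,0,0],4.5],
    [[0,0,0],[0,0,0],4.5]
  ]
}}

```text
time: 29.93
position: [0.4186, 0.3299, 0.0678]
tool_rot: [3.142, 0.0, 1.698]
ft_force: [-0.4, -0.6, -0.7]
width: 0.528
grip_force: 0.0
```

{"method": "step_arm", "body": {
  "motion": [
    [[0,0,0],[0,0,2],4.5],
    [[0,0,0],[0,0,3.5],4.5],
    [[0,0,0],[0,0,4],4.5],
    [[0,0,0],[0,0,4],4.5],
    [[0,0,0],[0,0,4],4.5]
  ]
}}

```text
time: 30.35
position: [0.4181, 0.3296, 0.2445]
tool_rot: [-3.141, 0.0, 1.698]
ft_force: [0.4, 1.6, -0.7]
width: 0.524
grip_force: 0.0
```

```bash
python3 - <<'E'
from h import *
s=robot.sense(); print(s['position'],s['tool_rot'],s['ft_force'],s['width'])
im,d,T=snap('wrist','w15.png'); 
for t in ['rest_top','straightedge_grip']: print(t,spots('wrist',t,T))
P=cloud('wrist',d,T); I=(abs(P[:,0]-.417)<.06)&(abs(P[:,1]-.33)<.12)
G=P[I&(P[:,2]>.07)&(P[:,2]<.1)]
print('se',len(G),cv2.minAreaRect((G[:,:2]*1000).astype(np.float32)),np.percentile(G[:,2],[50,95]))
im,d,T=snap('top'); print(spots('top','gate_knob',T),spots('top','pan_grip',T))
P=cloud('top',d,T); q=w2t(P); K=(abs(q[:,1]+.082)<.02)&(P[:,2]>.125)&(P[:,2]<.15); print(K.sum(),P[K].mean(0),q[K].mean(0)); panlook('top',d,T)
E
```

```text
[0.41809937 0.32958477 0.24445192] [-3.14111751e+00  2.22455587e-04  1.69782789e+00] [ 0.3543531   1.59568638 -0.73722886] 0.5235290556225332
rest_top [(0.64, array([0.4173, 0.3336, 0.0107]))]
straightedge_grip [(0.76, array([0.4173, 0.3307, 0.0668]))]
se 1445 ((418.9100341796875, 329.7460632324219), (13.783059120178223, 72.6036148071289), 7.370254993438721) [0.08187752 0.08332437]
[] []
69 [0.61577546 0.01692996 0.13871832] [ 0.03297294 -0.08170943]
rim [  41. -156.] ((38.82378387451172, -134.23114013671875), (158.51283264160156, 117.29053497314453), 0.745688259601593)
in pan [([10.0, 27.0], 268), ([-28.0, 16.0], 129), ([27.0, 11.0], 153), ([-61.0, 20.0], 188), ([-4.0, 19.0], 26), ([-13.0, 36.0], 203), ([63.0, 39.0], 112)]
masks []
```

{"method": "step_arm", "body": {
  "motion": [
    [[0,0,0.115],[0.3,-2.15,0.3],4.5],
    [[0,0,0.115],[0.3,-2.15,0.3],4.5],
    [[0,0,0.115],[0.3,-2.15,0.3],4.5],
    [[0,0,0.115],[0.3,-2.15,0.3],4.5],
    [[0,0,0.115],[0.3,-2.15,0.3],4.5]
  ]
}}

```text
time: 31.12
position: [0.4324, 0.221, 0.2559]
tool_rot: [-3.138, -0.001, 2.279]
ft_force: [0.3, -0.2, -0.3]
width: 0.524
grip_force: 0.0
```

{"method": "step_arm", "body": {
  "motion": [
    [[0,0,0.115],[0.3,-2.15,0.3],4.5],
    [[0,0,0.115],[0.3,-2.15,0.3],4.5],
    [[0,0,0.115],[0.3,-2.15,0.3],4.5],
    [[0,0,0.115],[0.3,-2.15,0.3],4.5],
    [[0,0,0.115],[0.3,-2.15,0.3],4.5]
  ]
}}

```text
time: 31.53
position: [0.4474, 0.1137, 0.271]
tool_rot: [-3.14, -0.004, 2.854]
ft_force: [0.1, -0.3, -0.0]
width: 0.523
grip_force: 0.0
```

{"method": "step_arm", "body": {
  "motion": [
    [[0,0,0.115],[0.3,-2.15,0.3],4.5],
    [[0,0,0.115],[0.3,-2.15,0.3],4.5],
    [[0,0,0.112],[0.3,-2.1,0.3],4.5],
    [[0,0,0],[0,0,0],4.5],
    [[0,0,0],[0,0,0],4.5]
  ]
}}

```text
time: 31.95
position: [0.4569, 0.0503, 0.2803]
tool_rot: [3.141, -0.003, -3.097]
ft_force: [-0.6, -0.0, -0.6]
width: 0.527
grip_force: 0.0
```

```bash
python3 - <<'E'
from h import *
s=robot.sense(); print(s['position'],s['tool_rot'],s['ft_force'],s['width'])
im,d,T=snap('wrist','w16.png'); np.savez('w16.npz',d=d,T=T)
print(spots('wrist','gate_knob',T),nutfind('wrist',d,T))
P=cloud('wrist',d,T); q=w2t(P); K=(abs(q[:,1]+.082)<.025)&(P[:,2]>.122)&(P[:,2]<.15)&(abs(q[:,0])<.2)
print(K.sum(),P[K].min(0),P[K].max(0),np.median(P[K],0),np.median(q[K],0))
g=(abs(q[:,1]+.082)<.01)&(P[:,2]>.098)&(P[:,2]<.115); print('gate x',np.percentile(q[g,0],[0,2,98,100]))
panlook('wrist',d,T)
E
```

```text
[0.45687387 0.05027236 0.28029787] [ 3.14086250e+00 -3.06658315e-03 -3.09704535e+00] [-0.57198505 -0.03652238 -0.55767666] 0.5273148995902692
[(0.83, array([0.47  , 0.0048, 0.13  ]))] [(-63, -81, 80, 76, 2), (-69, 94, 104, 94, 2)]
435 [ 4.57106853e-01 -2.12540571e-04  1.22148025e-01] [0.47375381 0.01633749 0.14024304] [0.46353571 0.00876235 0.1379501 ] [-0.11951512 -0.08279066]
gate x [-0.2317062  -0.22862228 -0.02864008 -0.02280292]
rim [  -0. -158.] ((37.59063720703125, -142.1403350830078), (159.14700317382812, 101.2283706665039), 0.5103920698165894)
in pan [([11.0, 31.0], 199), ([-12.0, 33.0], 155), ([64.0, 36.0], 60)]
masks []
```

{"method": "step_arm", "body": {
  "motion": [
    [[0,0,0],[0.5,-2.1,-1],3.6],
    [[0,0,0],[0.5,-2.1,-2],3.6],
    [[0,0,0],[0,0,-3.5],3.6],
    [[0,0,0],[0,0,-3.5],3.6],
    [[0,0,0],[0,0,-3],3.6]
  ]
}}

```text
time: 32.52
position: [0.4669, 0.0096, 0.1497]
tool_rot: [3.141, -0.001, -3.093]
ft_force: [-1.3, -0.3, -0.2]
width: 0.42
grip_force: 0.0
```

{"method": "step_arm", "body": {
  "motion": [
    [[0,0,0],[0,0,-1.6],3.6],
    [[0,0,0],[0,0,-0.7],3.6],
    [[0,0,0],[0,0,0],3.6],
    [[0,0,0],[0,0,0],1],
    [[0,0,0],[0,0,0],1]
  ],
  "newtons": 70
}}

```text
time: 32.93
position: [0.4686, 0.0091, 0.1303]
tool_rot: [-3.141, 0.002, -3.093]
ft_force: [-2.3, 1.6, 0.8]
width: 0.171
grip_force: 68.2
```

{"method": "step_arm", "body": {
  "motion": [
    [[0,0,0],[0,0,0],1],
    [[0,0,0],[0,0,0],1],
    [[0,0,0],[0,0,0],1],
    [[0,0,0],[0,0,0],1]
  ]
}}

```text
time: 33.27
position: [0.4686, 0.0091, 0.1302]
tool_rot: [3.141, 0.003, -3.093]
ft_force: [-2.3, 2.3, 7.1]
width: 0.171
grip_force: 69.1
```

Push shut, about 115 mm along tray +x, the last part slowly.

{"method": "step_arm", "body": {
  "motion": [
    [[0,0,0],[0.6,0.03,0],1],
    [[0,0,0],[1.1,0.05,0],1],
    [[0,0,0],[1.2,0.055,0],1],
    [[0,0,0],[1.2,0.055,0],1],
    [[0,0,0],[1.2,0.055,0],1]
  ]
}}

```text
time: 33.68
position: [0.5197, 0.0119, 0.1302]
tool_rot: [3.14, -0.002, -3.093]
ft_force: [-7.3, 1.6, 13.1]
width: 0.172
grip_force: 69.8
```

{"method": "step_arm", "body": {
  "motion": [
    [[0,0,0],[1.2,0.055,0],1],
    [[0,0,0],[1.2,0.055,0],1],
    [[0,0,0],[1.2,0.055,0],1],
    [[0,0,0],[1.0,0.05,0],1],
    [[0,0,0],[0.6,0.03,0],1]
  ]
}}

```text
time: 34.1
position: [0.5723, 0.0149, 0.1302]
tool_rot: [3.139, -0.001, -3.093]
ft_force: [-7.9, 2.7, 10.1]
width: 0.171
grip_force: 69.7
```

{"method": "step_arm", "body": {
  "motion": [
    [[0,0,0],[0.4,0.02,0],1],
    [[0,0,0],[0.3,0.01,0],1],
    [[0,0,0],[0.2,0.01,0],1],
    [[0,0,0],[0,0,0],1]
  ]
}}

```text
time: 34.43
position: [0.581, 0.0154, 0.1302]
tool_rot: [3.139, -0.001, -3.093]
ft_force: [-5.4, 4.1, 8.7]
width: 0.172
grip_force: 69.5
```

{"method": "step_arm", "body": {
  "motion": [
    [[0,0,0],[0.2,0.01,0],1],
    [[0,0,0],[0.2,0.01,0],1],
    [[0,0,0],[0,0,0],1]
  ]
}}

```text
time: 34.68
position: [0.5847, 0.0156, 0.1302]
tool_rot: [3.139, -0.001, -3.093]
ft_force: [-6.5, 3.4, 8.9]
width: 0.17
grip_force: 69.5
```

{"method": "step_arm", "body": {
  "motion": [
    [[0,0,0],[0.2,0.01,0],1],
    [[0,0,0],[0.2,0.01,0],1],
    [[0,0,0],[0,0,0],1]
  ]
}}

```text
time: 34.93
position: [0.5853, 0.0156, 0.1301]
tool_rot: [3.14, -0.007, -3.093]
ft_force: [-14.6, 2.3, 17.0]
width: 0.171
grip_force: 70.4
```

{"method": "step_arm", "body": {
  "motion": [
    [[0,0,0],[-0.3,0,0],2],
    [[0,0,0],[0,0,0],3.6],
    [[0,0,0],[0,0,0],3.6],
    [[0,0,0],[0,0,0],3.6],
    [[0,0,0],[0,0,2],3.6]
  ]
}}

```text
time: 35.35
position: [0.5844, 0.0146, 0.1452]
tool_rot: [3.141, -0.006, -3.094]
ft_force: [-0.2, 0.1, -1.1]
width: 0.423
grip_force: 0.0
```

{"method": "step_arm", "body": {
  "motion": [
    [[0,0,0],[0,0,3.5],3.6],
    [[0,0,0],[0,-0.5,3.5],3.6],
    [[0,0,0],[1.5,-2,3],3.6],
    [[0,0,0],[2,-2.4,1],3.6],
    [[0,0,0],[0.2,0,0],3.6]
  ]
}}

```text
time: 35.77
position: [0.6284, -0.0387, 0.2625]
tool_rot: [-3.138, 0.009, -3.097]
ft_force: [0.0, 0.5, -0.2]
width: 0.422
grip_force: 0.0
```

{"method": "step_arm", "body": {
  "motion": [
    [[0,0,0],[0,0,0],3.6],
    [[0,0,0],[0,0,0],3.6]
  ]
}}

```text
time: 35.93
position: [0.6235, -0.0344, 0.2578]
tool_rot: [3.141, -0.001, -3.094]
ft_force: [1.0, 0.1, -0.4]
width: 0.425
grip_force: 0.0
```

```bash
python3 - <<'E'
from h import *
s=robot.sense(); print(s['position'],s['tool_rot'],s['ft_force'],s['width'])
im,d,T=snap('wrist','w17.png'); np.savez('w17.npz',d=d,T=T,im=im)
print(spots('wrist','gate_knob',T),spots('wrist','pan_grip',T),nutfind('wrist',d,T))
P=cloud('wrist',d,T); q=w2t(P); K=(abs(q[:,1]+.082)<.02)&(P[:,2]>.122)&(P[:,2]<.15)&(abs(q[:,0])<.2)
print('knob',K.sum(),P[K].min(0),P[K].max(0))
G=(abs(q[:,1]+.133)<.03)&(abs(q[:,0]-.0375)<.06)&(P[:,2]>.098)&(P[:,2]<.118); print('grip',cv2.minAreaRect((P[G][:,:2]*1000).astype(np.float32)),P[G][:,2].max())
panlook('wrist',d,T)
E
```

```text
[ 0.62346681 -0.03443199  0.25782198] [ 3.14092305e+00 -1.28828335e-03 -3.09383594e+00] [ 0.98912855  0.09146921 -0.39135228] 0.4252055187468759
[(0.95, array([0.5839, 0.0123, 0.1282])), (0.27, array([0.5787, 0.095 , 0.0814])), (0.26, array([0.6215, 0.0129, 0.0793]))] [(0.91, array([ 0.6231, -0.0327,  0.0998])), (0.71, array([0.5794, 0.093 , 0.0803]))] [(-56, -84, 115, 93, 3), (45, -83, 109, 85, 2), (94, 21, 260, 7, 172), (-29, 94, 249, 168, 3)]
knob 546 [0.57363981 0.00583333 0.12208781] [0.59001921 0.02249593 0.14045614]
grip ((623.4534301757812, -34.0622444152832), (118.1893081665039, 15.993484497070312), 3.037757396697998) 0.10843354960629581
rim [  27. -159.] ((39.7812614440918, -134.81610107421875), (156.41452026367188, 117.2625732421875), 0.7296565771102905)
in pan [([-26.0, 17.0], 175), ([8.0, 29.0], 1123), ([-59.0, 20.0], 330), ([64.0, 42.0], 229)]
masks [(0.57, [359.0, 153.0], 336)]
```

{"method": "step_arm", "body": {
  "motion": [
    [[0,0,0],[0,0,-3],3.6],
    [[0,0,0],[0,0,-3.5],3.6],
    [[0,0,0],[0,0,-3.5],3.6],
    [[0,0,0],[0,0,-3],3.6],
    [[0,0,0],[0,0,-2],3.6]
  ]
}}

```text
time: 36.55
position: [0.6208, -0.0334, 0.105]
tool_rot: [3.14, -0.005, -3.093]
ft_force: [-0.2, 0.1, 0.1]
width: 0.422
grip_force: 0.0
```

{"method": "step_arm", "body": {
  "motion": [
    [[0,0,0],[0,0,-0.8],3.6],
    [[0,0,0],[0,0,0],3.6],
    [[0,0,0],[0,0,0],3.6],
    [[0,0,0],[0,0,0],1],
    [[0,0,0],[0,0,0],1]
  ],
  "newtons": 100
}}

```text
time: 36.97
position: [0.6252, -0.0337, 0.1032]
tool_rot: [3.14, 0.004, -3.093]
ft_force: [-1.2, 5.7, 3.8]
width: 0.16
grip_force: 71.8
```

{"method": "step_arm", "body": {
  "motion": [
    [[0,0,0],[0,0,0],1],
    [[0,0,0],[0,0,0],1],
    [[0,0,0],[0,0,0],1],
    [[0,0,0],[0,0,0.2],1],
    [[0,0,0],[0,0,0.2],1]
  ]
}}

```text
time: 37.38
position: [0.623, -0.0348, 0.1045]
tool_rot: [-3.141, -0.002, -3.094]
ft_force: [-0.8, 0.1, -5.5]
width: 0.149
grip_force: 97.8
```

{"method": "step_arm", "body": {
  "motion": [
    [[0,0,0],[0,-0.4,0.1],1],
    [[0,0,0],[0,-0.8,0],1],
    [[0,0,0],[0,-1,0],1],
    [[0,0,0],[0,-1,0],1],
    [[0,0,0],[0,-0.6,0],1]
  ]
}}

```text
time: 37.8
position: [0.6234, -0.0747, 0.1054]
tool_rot: [-3.141, -0.001, -3.095]
ft_force: [-0.1, 0.5, -5.8]
width: 0.147
grip_force: 97.8
```

{"method": "step_arm", "body": {
  "motion": [
    [[0,0,0],[0,0,0.8],1],
    [[0,0,0],[0,0,1.6],1],
    [[0,0,0],[0,0,2.2],1],
    [[0,0,0],[0,0,2.2],1],
    [[0,0,0],[0,0,1.4],1]
  ]
}}

```text
time: 38.22
position: [0.6244, -0.0726, 0.1908]
tool_rot: [-3.141, 0.003, -3.094]
ft_force: [0.9, -0.2, -4.2]
width: 0.143
grip_force: 98.0
```

{"method": "step_arm", "body": {
  "motion": [
    [[0,0,0.01],[-0.6,-0.8,0.4],1],
    [[0,0,0.01],[-0.8,-1.4,0],1],
    [[0,0,0.01],[-0.8,-1.8,0],1],
    [[0,0,0.01],[-0.8,-1.8,0],1],
    [[0,0,0.01],[-0.6,-1.8,0],1]
  ]
}}

```text
time: 38.63
position: [0.5859, -0.1493, 0.1913]
tool_rot: [3.141, -0.002, -3.042]
ft_force: [0.1, -0.6, -5.5]
width: 0.148
grip_force: 98.0
```

{"method": "step_arm", "body": {
  "motion": [
    [[0,0,0.01],[-0.2,-1.8,0],1],
    [[0,0,0],[0,-1.8,0],1],
    [[0,0,0],[0,-1.8,0],1],
    [[0,0,0],[0,-1.6,0],1],
    [[0,0,0],[0,-1.3,0],1]
  ]
}}

```text
time: 39.05
position: [0.5848, -0.2331, 0.1914]
tool_rot: [3.141, -0.001, -3.034]
ft_force: [0.2, -0.4, -5.4]
width: 0.146
grip_force: 98.0
```

{"method": "step_arm", "body": {
  "motion": [
    [[0,0,0],[0,-1.0,0],1],
    [[0,0,0],[0,-0.6,0],1],
    [[0,0,0],[0,0,0],1],
    [[0,0,0],[0,0,0],1]
  ]
}}

```text
time: 39.38
position: [0.5856, -0.2471, 0.1917]
tool_rot: [3.141, 0.0, -3.033]
ft_force: [-0.0, -0.5, -5.2]
width: 0.148
grip_force: 98.1
```

```bash
python3 - <<'E'
from h import *
s=robot.sense(); print(s['position'],s['tool_rot'],s['ft_force'],s['width'],s['grip_force'])
im,d,T=snap('wrist','w18.png'); np.savez('w18.npz',d=d,T=T); p=np.array(s['position'])
P=cloud('wrist',d,T); I=(abs(P[:,0]-p[0])<.08)&(abs(P[:,1]-p[1])<.062)
z=P[I][:,2]; print(np.histogram(z,bins=np.arange(.05,.2,.01)))
r=P[I&(P[:,2]>.133)&(P[:,2]<.15)]; print('rim',cv2.minAreaRect((r[:,:2]*1000).astype(np.float32)),r.mean(0))
A=np.c_[r[:,:2],np.ones(len(r))]; print('rim tilt',np.linalg.lstsq(A,r[:,2],rcond=None)[0])
E
```

```text
[ 0.58563376 -0.24708903  0.19168426] [ 3.14059027e+00  5.40528239e-05 -3.03328000e+00] [-0.04477233 -0.53327652 -5.24411405] 0.14828248569437677 98.12928557395935
(array([    0,     0,     0,   378, 20361,  4523,  3180,  2142,  8251,
           4,     0,   236,   454,  1520,  8388]), array([0.05, 0.06, 0.07, 0.08, 0.09, 0.1 , 0.11, 0.12, 0.13, 0.14, 0.15,
       0.16, 0.17, 0.18, 0.19, 0.2 ]))
rim ((585.7599487304688, -247.99789428710938), (158.29989624023438, 119.63542175292969), 6.37656307220459) [ 0.5498601  -0.2490314   0.13711798]
rim tilt [-0.00395861  0.00630784  0.14086552]
```

{"method": "step_arm", "body": {
  "motion": [
    [[0,0,0],[0,-0.5,-0.5],1],
    [[0,0,0],[0,-0.5,-1.2],1],
    [[0,0,0],[0,0,-1.2],1],
    [[0,0,0],[0,0,-0.9],1],
    [[0,0,0],[0,0,-0.5],1]
  ]
}}

```text
time: 39.85
position: [0.5848, -0.2565, 0.147]
tool_rot: [3.14, -0.002, -3.033]
ft_force: [-1.4, 0.3, -4.7]
width: 0.148
grip_force: 98.0
```

{"method": "step_arm", "body": {
  "motion": [
    [[0,0,0],[0,0,0],1],
    [[0,0,0],[0,0,-0.2],1],
    [[0,0,0],[0,0,-0.2],1],
    [[0,0,0],[0,0,-0.1],1],
    [[0,0,0],[0,0,0],1]
  ]
}}

```text
time: 40.27
position: [0.5861, -0.2572, 0.145]
tool_rot: [-3.141, 0.002, -3.033]
ft_force: [-0.9, 1.4, -0.0]
width: 0.147
grip_force: 98.6
```

{"method": "step_arm", "body": {
  "motion": [
    [[0,0,0],[0,0,-0.1],1],
    [[0,0,0],[0,0,0],2],
    [[0,0,0],[0,0,0],3.6],
    [[0,0,0],[0,0,0],3.6],
    [[0,0,0],[0,0,0],3.6]
  ]
}}

```text
time: 40.68
position: [0.5861, -0.2579, 0.1432]
tool_rot: [-3.141, 0.001, -3.034]
ft_force: [-0.3, 0.6, 0.7]
width: 0.423
grip_force: 0.0
```

{"method": "step_arm", "body": {
  "motion": [
    [[0,0,0],[0,0,1.5],3.6],
    [[0,0,0],[0,0,3.5],3.6],
    [[0,0,0],[0,0,3.5],3.6],
    [[0,0,0],[0,0,3.5],3.6],
    [[0,0,0],[0,0,1],3.6]
  ]
}}

```text
time: 41.1
position: [0.5875, -0.2586, 0.2793]
tool_rot: [-3.136, 0.007, -3.033]
ft_force: [0.9, -0.9, 0.0]
width: 0.421
grip_force: 0.0
```

{"method": "step_arm", "body": {
  "motion": [
    [[0,0,0],[0,2,1],3.6],
    [[0,0,0],[0,3,0],3.6],
    [[0,0,0],[-1,3,0],3.6],
    [[0,0,0],[-1,2,0],3.6],
    [[0,0,0],[0,0,0],3.6]
  ]
}}

```text
time: 41.52
position: [0.5643, -0.1538, 0.2836]
tool_rot: [3.14, -0.0, -3.03]
ft_force: [-0.3, -0.4, -0.3]
width: 0.424
grip_force: 0.0
```

```bash
python3 - <<'E'
from h import *
s=robot.sense(); print(s['position'],s['tool_rot'],s['ft_force'],s['width'])
for c in ['wrist','scene','top']:
    im,d,T=snap(c,c+'19.png'); P=cloud(c,d,T)
    for t in ['pan_grip','scale_top','gate_knob','straightedge_grip','tin_paste','jar_screws','pliers']: print(c,t,spots(c,t,T,3,.3))
    I=(abs(P[:,0]-.585)<.1)&(abs(P[:,1]+.258)<.1)
    G=P[I&(P[:,2]>.138)&(P[:,2]<.16)]; print('grip',len(G),cv2.minAreaRect((G[:,:2]*1000).astype(np.float32)) if len(G)>5 else '')
    S=P[I&(P[:,2]>.036)&(P[:,2]<.048)]; print('scale',cv2.minAreaRect((S[:,:2]*1000).astype(np.float32)))
    N=P[(abs(P[:,0]-.585)<.071)&(abs(P[:,1]+.258)<.05)&(P[:,2]>.055)&(P[:,2]<.086)]
    m=np.zeros((200,200),np.uint8); ij=((N[:,:2]-[.485,-.358])*1000).astype(int); m[ij[:,0],ij[:,1]]=1
    n,l,st,cc=cv2.connectedComponentsWithStats(cv2.morphologyEx(m,cv2.MORPH_CLOSE,np.ones((3,3)))); print('nuts',[(cc[i].round().tolist(),int(st[i][4])) for i in range(1,n) if st[i][4]>25])
    print('tray',nutfind(c,d,T) if c!='wrist' else '')
    print('masks',[(round(x['confidence'],2),np.argwhere(x['pixels']).mean(0).round()[::-1].tolist()) for x in robot.masks_of(c,'nut_1_c')])
E
```

```text
[ 0.56428005 -0.1537896   0.28355455] [ 3.14000592e+00 -2.37888357e-04 -3.02972657e+00] [-0.29852725 -0.37325041 -0.26669119] 0.4241126097660515
wrist pan_grip [(0.82, array([ 0.5855, -0.2569,  0.1412]))]
wrist scale_top []
wrist gate_knob [(0.85, array([0.5859, 0.0109, 0.1294]))]
wrist straightedge_grip []
wrist tin_paste [(0.63, array([ 0.7427,  0.2171, -0.005 ]))]
wrist jar_screws [(0.97, array([ 0.74  , -0.1922, -0.0017]))]
wrist pliers [(0.61, array([0.3766, 0.1084, 0.0052])), (0.47, array([0.5803, 0.0943, 0.085 ]))]
grip 2771 ((586.7891845703125, -257.5682678222656), (124.98877716064453, 15.822150230407715), 6.526460647583008)
scale ((572.9299926757812, -258.49761962890625), (192.2672576904297, 154.86456298828125), 7.880251407623291)
nuts [([114.0, 38.0], 302), ([112.0, 72.0], 246), ([134.0, 84.0], 321), ([118.0, 112.0], 1231), ([51.0, 153.0], 69), ([145.0, 161.0], 161)]
tray 
masks [(0.65, [221.0, 183.0]), (0.22, [254.0, 164.0])]
scene pan_grip [(0.49, array([0.5794, 0.0989, 0.0784]))]
scene scale_top []
scene gate_knob [(0.81, array([0.582 , 0.0154, 0.1243])), (0.68, array([0
[... 583 characters left out ...]
), ([118.0, 74.0], 28), ([133.0, 81.0], 142), ([121.0, 92.0], 40), ([98.0, 104.0], 51), ([144.0, 104.0], 69), ([141.0, 168.0], 66)]
tray [(93, 18, 97, 5, 42), (92, 76, 44, 5, 22)]
masks []
top pan_grip []
top scale_top []
top gate_knob [(0.6, array([0.5814, 0.0123, 0.1266]))]
top straightedge_grip [(0.69, array([0.4202, 0.3294, 0.0698]))]
top tin_paste [(0.77, array([ 7.445e-01,  2.156e-01, -6.000e-04]))]
top jar_screws [(0.88, array([ 0.7382, -0.1919, -0.0021])), (0.74, array([0.6167, 0.0115, 0.0733]))]
top pliers [(0.74, array([0.3745, 0.1166, 0.002 ]))]
grip 0 
scale ((602.2447509765625, -180.861328125), (110.17373657226562, 22.3209285736084), 0.14459271728992462)
nuts []
tray []
masks []
```

```bash
python3 -c "
from plant import robot
print(robot.close_job())"
```

```text
the job is handed in; nothing more can be done
None
```

The job is handed in: all 8 nuts were swept from the tray into the pan, the straightedge stands on its board, the gate is pushed shut, and the pan is back on the middle of the scale. The final nut count rests on depth data and the pan's weight, not on a picture, and no verdict came back.

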